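# Clamp the relay in the slip-clutch fixture

## Robot

A 6-joint arm with a two-finger parallel gripper is mounted at the origin on a cart in front of the work surface, level with it; the furniture and walls round the work are solid. World frame = base frame: x ahead of the robot, y to its left, z up, the work surface at z = 0. Lengths are in m, angles in rad, forces in N, time in s.
With the tool pointing down it reaches from about 0.3 to 0.75 m from the base axis. Payload 8.5 kg.
Tool frame: the origin (TCP) lies on the centre line of the jaws, within the pads' length; the fingertips stand 14 mm ahead of it and the grasp point (between the pads) lies 5 mm behind it; z points along the fingers, x is the direction in which the jaws open and shut, and the axes are right-handed (so a half turn about z gives the same grasp; the last joint's range is limited). The gripper opens to 85 mm and grips with 20 to 120 N. Pads are 22 mm wide; open, the fingers measure 114 mm over their backs; the gripper's body (76 mm by 85 mm) begins 54 mm behind the grasp point. The pads swing forward as they close: fully open they stand 13 mm farther back than shut.
Start: joints at [1.05, 0.381, 1.297, -0, 1.464, -0.215], TCP at [0.166, 0.524, 0.245] pointing down, gripper open.
Joint ranges: [-3.11, 3.11], [-0.89, 2.33], [0.22, 2.48], [-1.42, 4.56], [0.17, 2.85], [-2.88, 2.88]. Speed limits (rad/s): [2.39, 2.39, 3.14, 3.14, 3.14, 3.14].

## Interface

Orientations are given as a unit quaternion [x, y, z, w].
In Python, from workcell import ctrl, snapshot gives the robot as it stands.
- The arm moves only by the tool apply_moves, never from a script. Its argument "steps" is a list of rows, each an object of numbers: "claw": the opening in per cent of the stroke, from 0 (shut) to 100 (fully open); "dx", "dy", "dz": the shift along the tool's x, y, z in cm; "turn": the turn about the tool's z in degrees. A call has 1 to 5 rows; each row is the pose to reach, as a shift and turn from the pose commanded when the call began, along the tool's axes at that moment; what a row does not reach only later rows make up. A row lasts 1/8 s, in which the tool goes at most 62.5 mm and 10.7 degrees, less where a joint would pass 70% of its speed; a pose out of reach is approached as far as the arm can. A call with a gripper value outside its range is refused whole. The fingers move at their own pace and stop on an object; "force" is the grip in N (left out, the last holds). Time passes only in rows, so rows that repeat a pose let the fingers close. It gives the time, the measured TCP pose, the force and the opening at its end, in the units of the state.
- ctrl.get_state(): the state, without advancing time (a new reading comes with each control period).
- snapshot(name): name is "side" or "top" or "wrist"; returns a dict with "color" (384x512x3 uint8, red, green, blue), "z_map" (384x512 float32, m along the optical axis (not along the pixel's ray), 0 where there is no reading), "mtx" (3x3 intrinsics, pixels), "extrinsics" (4x4, takes a point from world to camera coordinates). Camera axes: x right, y down, z forward; pixel columns grow to the right and rows downward; lengths in m; the calibration is good to about 2 mm. The wrist camera is an equidistant fisheye: a pixel r from the principal point sees the ray r / f radians off the axis. A picture is of the moment at which its call begins.
- ctrl.sign_off(): hands the job in, once; it reports no verdict.
The state is a dict: "time": time; "q": joint angles; "dq": joint speeds; "tau": joint torques, N m; "position": TCP position; "orientation": TCP orientation; "contact_force": force on the tool from outside, world axes, zero at the start; "torque": the same for the moment, N m; "finger_gap": finger opening in m.
Only numpy, scipy, OpenCV 4.12 (cv2) and the standard library are available. Lean on these libraries where they do the work, as an engineer would, in place of code of your own. Each camera call takes 0.05 s, during which the arm holds its last target.

## Task

Stand the small black relay block in the nest of the holding fixture, between its two jaws. Then turn the fixture's knob clockwise until the jaw has closed on the relay and the knob's slip clutch clicks two or three times, turn it no further, and let go, leaving the relay clamped flat between the jaws. Handle the relay gently and leave the loupe and the jar where they stand.

Things in the scene. Friction and masses are not known exactly. Their poses are not given: they have to be found in the camera images.
- relay_mid (a point): centre (half-way up) of the relay, a plain black block 35 (its x) by 28 (its y) by 22 mm high (its z, up), about 20 to 40 g, standing on the worktop at the start. It is clamped on its two 28 mm wide ends, so its x axis has to lie along the fixture's y axis (either way round); grasp it across its 28 mm width.
- fixture: holding fixture, does not move: aluminium base plate 90 (x) by 190 (y) by 12 mm thick; origin at the centre of its underside, z up. At its -y end stands a fixed steel jaw, opposite it a moving jaw (both 32 mm wide in x, up to z = 32 mm, nothing beside the nest in x); at its +y end a grey gear housing 60 by 62 mm, top at z = 38 mm, that carries the knob.
- jaw_face (a point): middle of the fixed jaw's face (y = -60 mm, z = 22 mm in the fixture, looking to +y); fixture axes. The moving jaw's face starts 42 to 53 mm from it (not measured) and closes towards it by 8 mm per radian of clockwise knob turn. It pushes a relay standing loose in the nest ahead of it up to the fixed jaw, and stays where it is left.
- nest (a point): on the base plate's top face (z = 12 mm in the fixture), where the middle of the relay's underside lies once it is clamped against the fixed jaw; fixture axes. A relay set down 3 to 5 mm to the fixture's +y of it stands clear of both jaws.
- knob_grip (a point): on the vertical axis of the black ribbed round knob, at half its height; fixture axes. Knob 33 mm across, 28 mm high (14 mm up and down from here), free all round; the housing top is 22 mm below this point. Moving the jaw takes about 0.09 N m; with the jaw stopped by the relay the torque climbs to about 0.35 N m at each click, drops between, and the knob slips round.
- knob (a joint): slip of the knob's clutch: the angle in rad by which the knob has turned clockwise (positive) against the drive shaft under it. 0 at the start and as long as the clutch carries the jaw along; it grows only while the clutch slips. One click every 0.45 rad, the first at 0.22 rad, then 0.67, 1.12.
- loupe: bystander: black stand loupe, 41 mm across, 34 mm high, origin at its underside; leave it alone
- jar: bystander: low jar with a black lid, 50 mm across, 43 mm high, origin at its underside; leave it alone
- relay: the same relay, origin at the centre of its underside, 11 mm below point relay_mid, same axes. Behind the starting places stands a bench supply (about x = 0.61, y = -0.19 m), 115 mm tall with its display: carry the relay round its front or well above it
Mind the look-alikes: they are no part of the job. What is shaped like the relay but red is not meant.

How it is judged:
On the way, in this order (a step that is already met when the one before it is completed fails the run):
1. the relay stands in the nest between the jaws, let go, with the clutch not yet slipped (x of relay_mid in the frame of fixture between -0.009 and 0.009 m and z of relay_mid in the frame of fixture between 0.019 and 0.0265 m and angle between relay_mid's own z axis and vertical below 0.12 rad and y of relay_mid in the frame of fixture between -0.045 and -0.024 m and angle between the x axis of relay_mid and the y axis of fixture, either way round below 0.25 rad and contact force between the fingers and relay below 0.05 N and value of joint knob below 0.2 rad), for 0.2 s.
2. the jaw has closed on the relay and the clutch has clicked at least twice (value of joint knob above 0.62 rad and contact force between relay and fixture above 5 N), for 0.1 s.
At the end, for the whole second after the job is handed in: the relay stands upright and flat on the fixture's plate, its middle within 4 mm of the nest mark along the jaws' travel and 9 mm across it, square to the jaws within 0.1 rad, clamped with more than 4 N and at rest; the clutch has slipped between 0.55 and 1.85 rad (two or three clicks) (x of relay_mid in the frame of fixture between -0.009 and 0.009 m and z of relay_mid in the frame of fixture between 0.019 and 0.0265 m and angle between relay_mid's own z axis and vertical below 0.12 rad and y of relay_mid in the frame of fixture between -0.0465 and -0.0385 m and angle between the x axis of relay_mid and the y axis of fixture, either way round below 0.1 rad and value of joint knob between 0.55 and 1.85 rad and contact force between relay and fixture above 4 N and linear speed of relay below 0.02 m/s); the robot touches nothing.
It fails at once if the clutch is run on past four clicks (value of joint knob above 1.85 rad).
It fails at once if the relay is pressed into the fixture with more than 140 N (contact force between relay and fixture above 140 N).
It fails at once if the loupe or the jar is moved by more than 25 mm (distance of any of loupe, jar from where it was at the start of the episode above 0.025 m).
It also fails if it takes over 64 s, if anything falls off the work surface, if the arm or the gripper's body presses on something with over 40 N, if the wrist force passes 120 N, or if a joint passes its speed limit or range.

## Working session

There is one attempt and no reset: what is moved stays moved. The work goes in short steps, Python scripts to look and compute and a tool call to move; the robot and the scene stay as the last step left them, time stands still between calls to the robot, and variables do not carry over. Pictures are saved under pics/ and viewed, and the job is handed in when it is done.

Besides the shell and the picture viewer there is one more tool, called after ">>>" in YAML: its name, and indented under it one key for each argument. apply_moves: Moves the arm, as the interface text tells. Its arguments: {"type":"object","properties":{"steps":{"type":"array","items":{"type":"object","properties":{"claw":{"type":"number"},"dx":{"type":"number"},"dy":{"type":"number"},"dz":{"type":"number"},"turn":{"type":"number"}}}},"force":{"type":"number"}},"required":["steps"]}

```bash
ls; mkdir -p pics
python3 - <<'E'
from workcell import ctrl, snapshot
import cv2, numpy as np
s=ctrl.get_state()
print({k:np.round(v,3).tolist() for k,v in s.items()})
for n in ["side","top","wrist"]:
    d=snapshot(n)
    np.savez(f"pics/{n}0.npz",**d)
    cv2.imwrite(f"pics/{n}0.png",d["color"][:,:,::-1])
    print(n,d["mtx"].round(1).tolist(),d["extrinsics"].round(3).tolist())
E
```

```text
pics
{'time': 0.0, 'q': [1.05, 0.381, 1.298, -0.0, 1.464, -0.215], 'dq': [0.001, -0.0, 0.001, 0.001, 0.001, 0.0], 'tau': [-0.0, -44.844, -23.128, -0.0, 0.005, -0.0], 'position': [0.165, 0.524, 0.245], 'orientation': [0.807, 0.591, -0.001, 0.0], 'contact_force': [-0.166, -1.204, 0.677], 'torque': [-0.049, 0.03, 0.009], 'finger_gap': 0.085}
side [[427.9, 0.0, 250.4], [0.0, 427.9, 186.8], [0.0, 0.0, 1.0]] [[0.819, -0.574, -0.0, -0.449], [-0.341, -0.487, -0.804, 0.179], [0.461, 0.659, -0.594, 0.849], [0.0, 0.0, 0.0, 1.0]]
top [[346.9, 0.0, 260.3], [0.0, 346.9, 194.7], [0.0, 0.0, 1.0]] [[0.014, -1.0, 0.028, -0.131], [-0.99, -0.018, -0.141, 0.507], [0.141, -0.025, -0.99, 0.901], [0.0, 0.0, 0.0, 1.0]]
wrist [[297.3, 0.0, 250.3], [0.0, 297.3, 194.0], [0.0, 0.0, 1.0]] [[0.301, 0.953, -0.0, -0.551], [0.909, -0.287, 0.302, -0.039], [0.288, -0.091, -0.953, 0.38], [0.0, 0.0, 0.0, 1.0]]
```

View pics/top0.png

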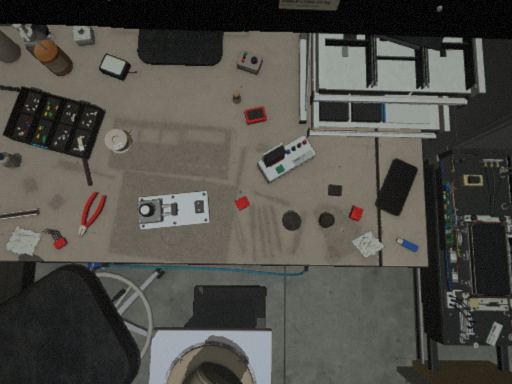

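View pics/side0.png

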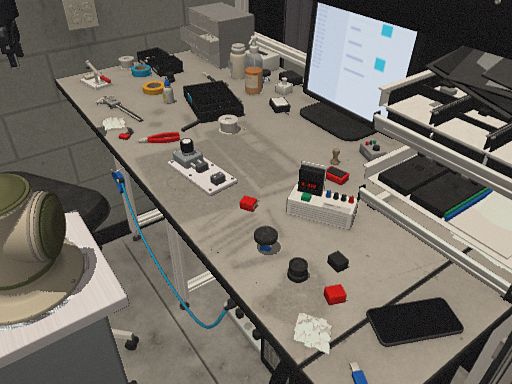

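View pics/wrist0.png

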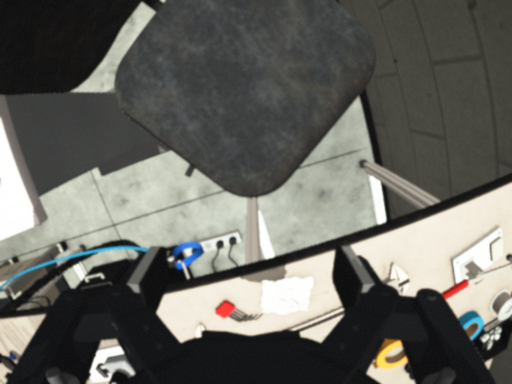

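```bash
cat > h.py <<'E'
import numpy as np, cv2
def load(n): return dict(np.load(f"pics/{n}.npz"))
def ray(d,uv):
    uv=np.atleast_2d(np.array(uv,float)); K=d["mtx"];E=d["extrinsics"]
    r=np.c_[(uv[:,0]-K[0,2])/K[0,0],(uv[:,1]-K[1,2])/K[1,1],np.ones(len(uv))]
    R=E[:3,:3]; o=-R.T@E[:3,3]; return o, r@R
def plane(d,uv,z):
    o,r=ray(d,uv); t=(z-o[2])/r[:,2]; return o+t[:,None]*r
def proj(d,p):
    p=np.atleast_2d(p); c=p@d["extrinsics"][:3,:3].T+d["extrinsics"][:3,3]
    q=c@d["mtx"].T; return q[:,:2]/q[:,2:]
def crop(d,x0,y0,x1,y1,s,f):
    cv2.imwrite(f,cv2.resize(d["color"][y0:y1,x0:x1,::-1],None,fx=s,fy=s,interpolation=cv2.INTER_CUBIC))
E
python3 - <<'E'
from h import *
t=load("top0");s=load("side0")
crop(t,130,180,220,235,8,"pics/c1.png")
crop(s,160,130,240,200,8,"pics/c2.png")
crop(t,270,170,370,235,8,"pics/c3.png")
crop(s,240,215,370,310,6,"pics/c4.png")
E
```

```text
(no output)
```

View pics/c1.png

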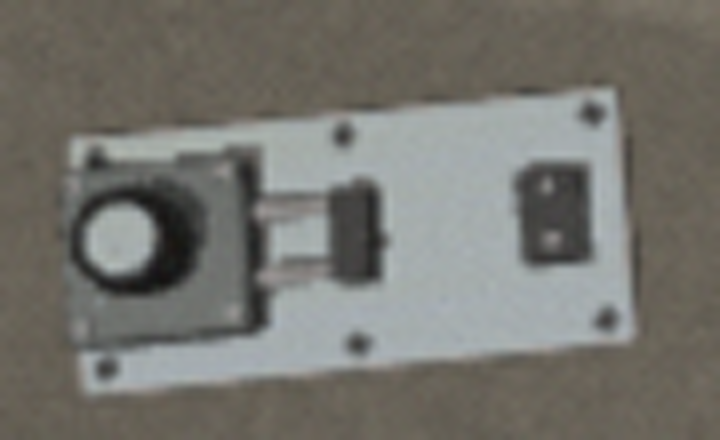

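View pics/c2.png

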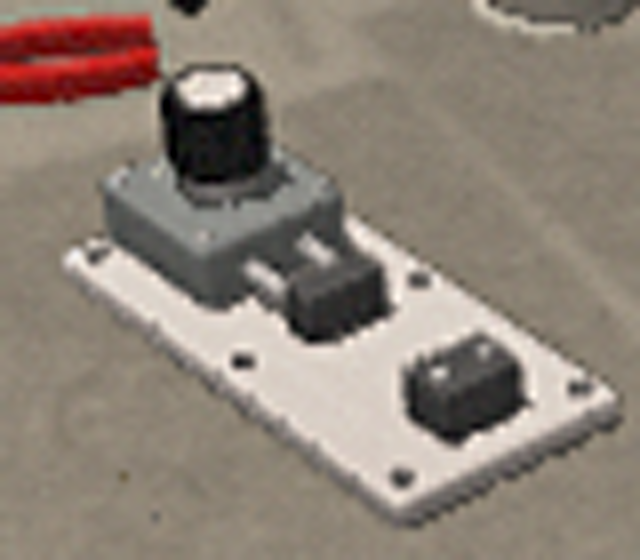

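View pics/c3.png

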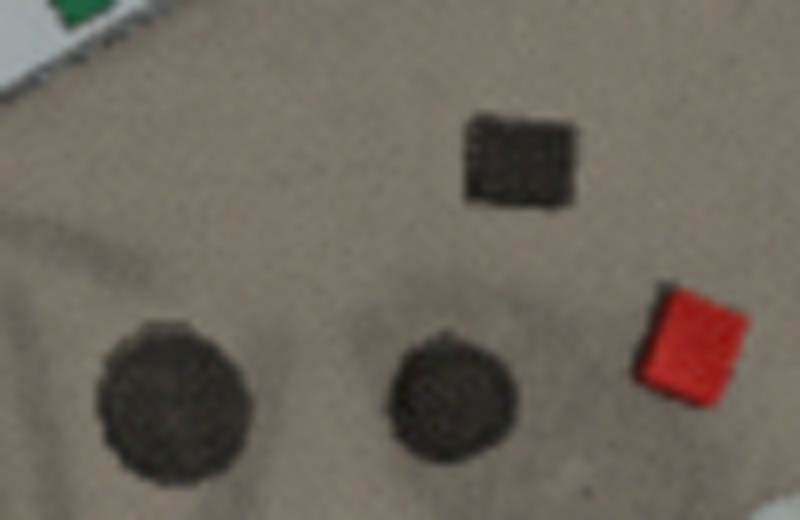

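View pics/c4.png

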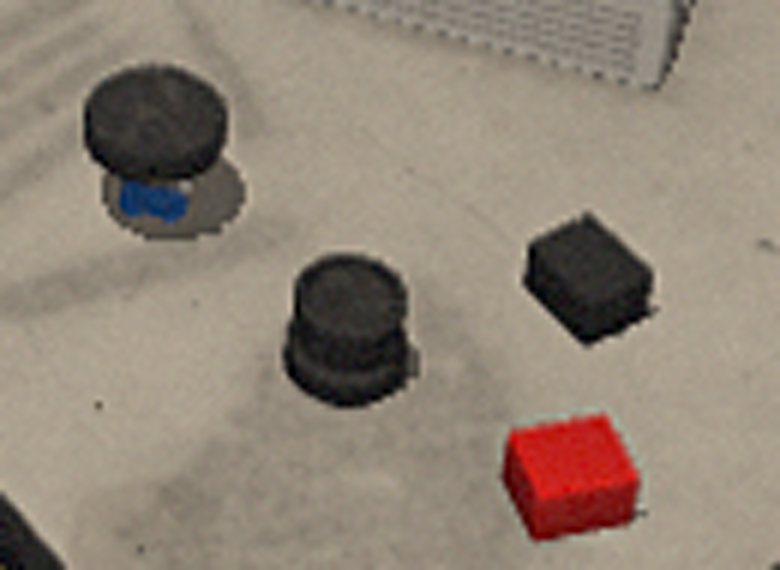

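Run:
```python
from h import *
t=load("top0");s=load("side0")
def full(uv,x0,y0,sc): return (np.array(uv,float)+.5)/sc-.5+[x0,y0]
P=plane(t,full([[70,138],[615,88],[635,342],[82,393]],130,180,8),.012)
print(P.round(4)); 
# fixture corners: (x+,y+),(x+,y-),(x-,y-),(x-,y+) 
F=np.array([[.045,.095],[.045,-.095],[-.045,-.095],[-.045,.095]])
def fit(F,P):
    A=F-F.mean(0);B=P[:,:2]-P[:,:2].mean(0)
    th=np.arctan2((A[:,0]*B[:,1]-A[:,1]*B[:,0]).sum(),(A*B).sum())
    R=np.array([[np.cos(th),-np.sin(th)],[np.sin(th),np.cos(th)]])
    o=P[:,:2].mean(0)-R@F.mean(0); return th,o,(F@R.T+o-P[:,:2])
print("top fix",fit(F,P))
# side: corners in c2 : (65,258)=x-,y+ ; (400,515) x-,y- ; (618,405)= x+,y- (top face)
P2=plane(s,full([[65,258],[402,512],[616,398]],160,130,8),.012)
print("side fix",fit(F[[3,2,1]],P2))
# knob top z=.06+.014=0.074 (housing top .038+.022=.060)
print("knob top",plane(t,full([[122,238]],130,180,8),.074), "side",plane(s,full([[212,92]],160,130,8),.074))
# jaws, top z=.032
print("fixedjaw face top",plane(t,full([[523,178],[523,262]],130,180,8),.032),"mov",plane(t,full([[380,190],[380,280]],130,180,8),.032))
# relay
hsv=cv2.cvtColor(t["color"],cv2.COLOR_RGB2GRAY)
m=(hsv[180:202,322:350]<62).astype(np.uint8)
cs,_=cv2.findContours(m,cv2.RETR_EXTERNAL,cv2.CHAIN_APPROX_NONE);c=max(cs,key=cv2.contourArea)
print(cv2.minAreaRect(c),m.sum())
Pr=plane(t,full([[470,118],[577,122],[572,208],[467,202]],270,170,8),.022);print("relay top",Pr.round(4),Pr.mean(0), np.linalg.norm(np.diff(Pr,axis=0),axis=1))
Ps=plane(s,full([[587,215],[653,280],[588,318],[528,256]],240,215,6),.022);print("relay side",Ps.round(4),Ps.mean(0), np.linalg.norm(np.diff(Ps,axis=0),axis=1))
for n,a,z in (("loupe/jar",[[175,405]],.043),("",[[453,400]],.034)): print(n,plane(t,full(a,270,170,8),z))
```

```text
[[0.501  0.212  0.012 ]
 [0.5218 0.0259 0.012 ]
 [0.434  0.016  0.012 ]
 [0.4138 0.2024 0.012 ]]
top fix (np.float64(0.11015920454837612), array([0.46764612, 0.11407551]), array([[ 0.00094789,  0.00146334],
       [ 0.00099254, -0.00134117],
       [-0.00066194, -0.00125184],
       [-0.00127849,  0.00112967]]))
side fix (np.float64(0.11266715967036392), array([0.46671637, 0.10963714]), array([[-0.00105051,  0.00110976],
       [-0.00072734,  0.00064176],
       [ 0.00177786, -0.00175151]]))
knob top [[0.46095162 0.17324528 0.074     ]] side [[0.46023833 0.17054198 0.074     ]]
fixedjaw face top [[0.48749663 0.05314085 0.032     ]
 [0.45907733 0.05198634 0.032     ]] mov [[0.48258474 0.10090841 0.032     ]
 [0.45222868 0.09945751 0.032     ]]
((12.5, 10.0), (10.0, 13.0), 90.0) 135
relay top [[ 0.5441 -0.312   0.022 ]
 [ 0.5434 -0.3494  0.022 ]
 [ 0.5132 -0.3471  0.022 ]
 [ 0.5146 -0.3106  0.022 ]] [ 0.52882736 -0.32977122  0.022     ] [0.03740098 0.03032286 0.03654835]
relay side [[ 0.5432 -0.318   0.022 ]
 [ 0.5398 -0.3526  0.022 ]
 [ 0.5101 -0.3524  0.022 ]
 [ 0.5134 -0.3206  0.022 ]] [ 0.52660538 -0.33590624  0.022     ] [0.03469892 0.02967113 0.03195202]
loupe/jar [[ 0.44133316 -0.20697004  0.043     ]]
 [[ 0.44516692 -0.30222719  0.034     ]]
```

```bash
cat >> h.py <<'E'
def go(x,y,z,yawdeg=None):
    from workcell import ctrl
    from scipy.spatial.transform import Rotation as Ro
    s=ctrl.get_state(); R=Ro.from_quat(s["orientation"]).as_matrix()
    d=R.T@(np.array([x,y,z])-s["position"])*100
    a=np.degrees(np.arctan2(R[1,0],R[0,0]))
    tr=None if yawdeg is None else -((yawdeg-a+90)%180-90)
    print("t",round(s["time"],3),"pos",s["position"].round(4),"yaw",round(a,2),"tilt",R[:2,2].round(3),"q",np.round(s["q"],2),"F",s["contact_force"].round(1),"T",s["torque"].round(3),"gap",round(float(s["finger_gap"]),4))
    print("   -> d cm",d.round(2),"turn",tr if tr is None else round(tr,2))
E
python3 -c "
from h import *
go(.43,.11,.25,-3)"
```

```text
t 0.15 pos [0.1655 0.5243 0.2449] yaw 72.48 tilt [-0.001 -0.001] q [ 1.05  0.38  1.3  -0.    1.46 -0.22] F [0.3 1.  0.1] T [-0.007  0.028  0.012] gap 0.0857
   -> d cm [-31.55  37.7   -0.49] turn 75.48
```

>>> apply_moves:
  steps:
    - {"dx": -30, "dy": 45, "dz": 0, "turn": 70, "claw": 60}
    - {"dx": -30, "dy": 45, "dz": 0, "turn": 70, "claw": 60}
    - {"dx": -30, "dy": 45, "dz": 0, "turn": 70, "claw": 60}
    - {"dx": -30, "dy": 45, "dz": 0, "turn": 70, "claw": 60}
    - {"dx": -30, "dy": 45, "dz": 0, "turn": 70, "claw": 60}
  force: 25

```text
time: 0.78
position: [0.3622, 0.2791, 0.2453]
orientation: [0.987, 0.16, 0.0, -0.0]
contact_force: [0.3, 0.6, 0.3]
finger_gap: 0.0514
```

```bash
python3 -c "
from h import *
go(.47,.05,.20,6)"
```

```text
t 0.775 pos [0.3622 0.2791 0.2453] yaw 18.41 tilt [0. 0.] q [0.4  0.22 1.54 0.   1.39 0.08] F [0.3 0.6 0.3] T [ 0.005 -0.048  0.016] gap 0.0514
   -> d cm [ 2.99 25.15  4.53] turn 12.41
```

>>> apply_moves:
  steps:
    - {"dx": 3, "dy": 25, "dz": 4.5, "turn": 12.4}
    - {"dx": 3, "dy": 25, "dz": 4.5, "turn": 12.4}
    - {"dx": 3, "dy": 25, "dz": 4.5, "turn": 12.4}
    - {"dx": 3, "dy": 25, "dz": 4.5, "turn": 12.4}
    - {"dx": 3, "dy": 25, "dz": 4.5, "turn": 12.4}

```text
invalid input at $.steps[0]: expected keys claw, dx, dy, dz, turn
```

```bash
cat >> h.py <<'E'
def shot(n,f):
    from workcell import snapshot
    d=snapshot(n); np.savez(f"pics/{f}.npz",**d); cv2.imwrite(f"pics/{f}.png",d["color"][:,:,::-1]); return d
def wplane(d,uv,z):
    uv=np.atleast_2d(np.array(uv,float)); K=d["mtx"];E=d["extrinsics"];R=E[:3,:3]
    v=uv-K[:2,2]; r=np.linalg.norm(v,axis=1)+1e-9; th=r/K[0,0]
    c=np.c_[v/r[:,None]*np.sin(th)[:,None],np.cos(th)]; w=c@R; o=-R.T@E[:3,3]
    return o+((z-o[2])/w[:,2])[:,None]*w
E
python3 -c "
from h import *
go(.53,-.30,.20,-3)
shot('wrist','w1')"
```

```text
t 0.775 pos [0.3622 0.2791 0.2453] yaw 18.41 tilt [0. 0.] q [0.4  0.22 1.54 0.   1.39 0.08] F [0.3 0.6 0.3] T [ 0.005 -0.048  0.016] gap 0.0514
   -> d cm [-2.38 60.25  4.53] turn 21.41
```

View pics/w1.png

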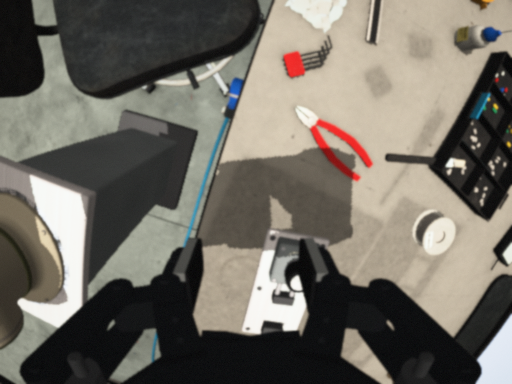

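All five keys are needed in every row, so I'll resend with claw.

>>> apply_moves:
  steps:
    - {"claw": 60, "dx": 3, "dy": 25, "dz": 4.5, "turn": 12.4}
    - {"claw": 60, "dx": 3, "dy": 25, "dz": 4.5, "turn": 12.4}
    - {"claw": 60, "dx": 3, "dy": 25, "dz": 4.5, "turn": 12.4}
    - {"claw": 60, "dx": 3, "dy": 25, "dz": 4.5, "turn": 12.4}
    - {"claw": 60, "dx": 3, "dy": 25, "dz": 4.5, "turn": 12.4}

```text
time: 1.45
position: [0.4711, 0.0508, 0.1993]
orientation: [0.999, 0.053, -0.001, 0.0]
contact_force: [-0.4, 0.4, 0.1]
finger_gap: 0.0508
```

```bash
python3 -c "
from h import *
shot('wrist','w2')
go(.53,-.30,.20,-3)"
```

```text
t 1.5 pos [0.4707 0.052  0.1996] yaw 6.18 tilt [-0.001  0.   ] q [-0.14  0.29  1.58 -0.    1.27 -0.25] F [0.  0.7 0.2] T [-0.001 -0.008 -0.012] gap 0.0508
   -> d cm [ 2.11 35.63 -0.05] turn 9.18
```

View pics/w2.png

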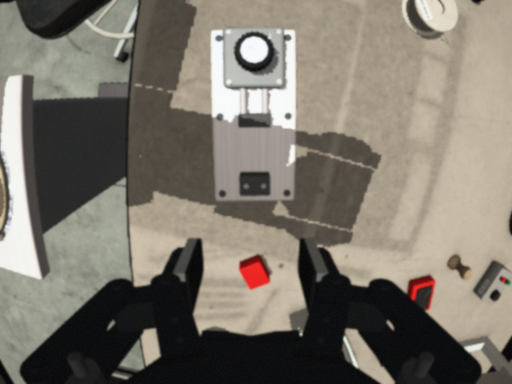

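```bash
python3 -c "
from h import *
crop(load('w2'),200,20,310,210,4,'pics/w2c.png')"
```

```text
(no output)
```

View pics/w2c.png

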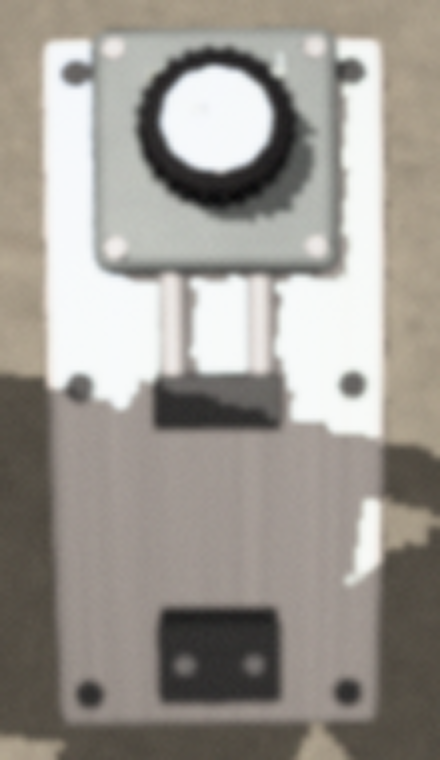

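>>> apply_moves:
  steps:
    - {"claw": 60, "dx": 2, "dy": 31, "dz": 0, "turn": 9}
    - {"claw": 60, "dx": 2, "dy": 31, "dz": 0, "turn": 9}
    - {"claw": 60, "dx": 2, "dy": 31, "dz": 0, "turn": 9}
    - {"claw": 60, "dx": 2, "dy": 31, "dz": 0, "turn": 9}
    - {"claw": 60, "dx": 2, "dy": 31, "dz": 0, "turn": 9}

```text
time: 2.12
position: [0.5249, -0.2524, 0.2007]
orientation: [1.0, -0.022, 0.0, -0.0]
contact_force: [1.1, 0.3, 0.3]
finger_gap: 0.051
```

```bash
python3 -c "
from h import *
d=shot('wrist','w3')
go(.527,-.333,.12,-3)"
```

```text
t 2.175 pos [ 0.5255 -0.2592  0.2001] yaw -2.78 tilt [ 0.001 -0.003] q [-0.66  0.48  1.27 -0.    1.39 -0.61] F [-4.1 -6.2 -0.2] T [-0.197  0.083 -0.014] gap 0.0514
   -> d cm [0.5  7.34 8.03] turn 0.22
```

View pics/w3.png

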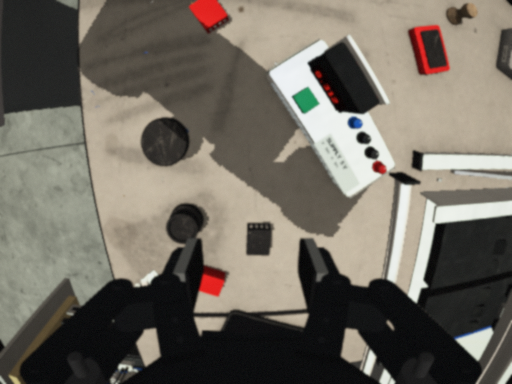

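>>> apply_moves:
  steps:
    - {"claw": 60, "dx": 0, "dy": 4, "dz": 6, "turn": 0}
    - {"claw": 60, "dx": 0, "dy": 4, "dz": 6, "turn": 0}
    - {"claw": 60, "dx": 0, "dy": 4, "dz": 6, "turn": 0}

```text
time: 2.55
position: [0.523, -0.2908, 0.1408]
orientation: [1.0, -0.023, -0.0, -0.0]
contact_force: [-0.3, 0.4, -0.3]
finger_gap: 0.0512
```

```bash
python3 -c "
from h import *
d=shot('wrist','w4')
go(.527,-.333,.12,-3)
crop(d,210,190,300,270,8,'pics/w4c.png')"
```

```text
t 2.6 pos [ 0.5233 -0.2908  0.1417] yaw -2.55 tilt [ 0.001 -0.001] q [-0.7   0.55  1.32  0.    1.27 -0.66] F [-0.1  0.4 -0.2] T [-0.021  0.008  0.   ] gap 0.051
   -> d cm [0.55 4.2  2.17] turn 0.45
```

View pics/w4c.png

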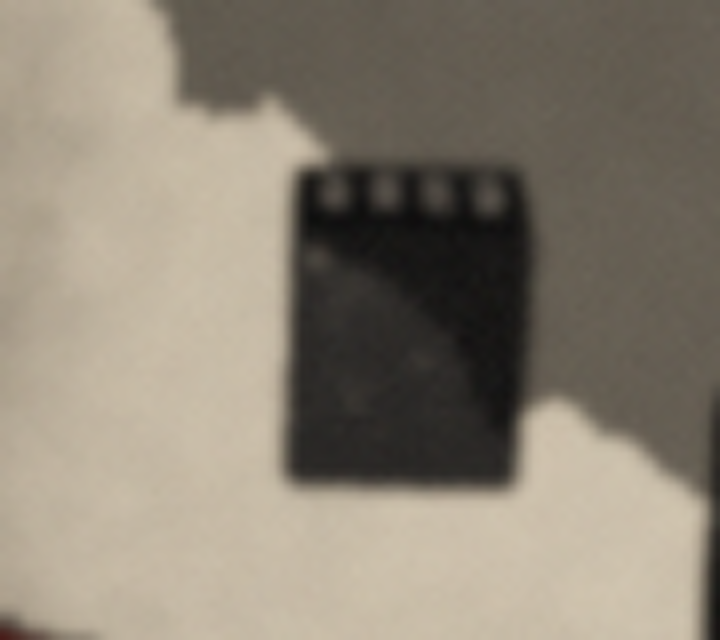

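```bash
python3 -c "
from h import *
d=load('w4')
f=lambda uv:(np.array(uv,float)+.5)/8-.5+[210,190]
P=wplane(d,f([[301,218],[528,220],[516,488],[288,484]]),.022);print(P.round(4),P.mean(0).round(4),np.linalg.norm(np.diff(P,axis=0),axis=1).round(4))
B=wplane(d,f([[300,168],[522,170]]),.0);print('bottom front',B.round(4))
print('ang',[round(np.degrees(np.arctan2(*(a-b)[[1,0]])),1) for a,b in ((P[0],P[3]),(P[1],P[2]),(P[1],P[0]),(P[2],P[3]))])
d=load('w2'); f=lambda uv:(np.array(uv,float)+.5)/4-.5+[200,20]
F=np.array([[.045,.095],[.045,-.095],[-.045,-.095],[-.045,.095]])
P=wplane(d,f([[382,38],[376,722],[66,722],[44,38]]),.012)
A=F;Bc=P[:,:2]-P[:,:2].mean(0)
th=np.arctan2((A[:,0]*Bc[:,1]-A[:,1]*Bc[:,0]).sum(),(A*Bc).sum());o=P[:,:2].mean(0)
R=np.array([[np.cos(th),-np.sin(th)],[np.sin(th),np.cos(th)]])
print('fix',th,o,'res',(F@R.T+o-P[:,:2]).round(4).tolist())
L=lambda uv,z:((wplane(d,f(uv),z)[:,:2]-o)@R).round(4).tolist()
print('knobtop',L([[217,119],[217,128]],.074),'fixedjaw top edge face?',L([[162,610],[278,610]],.032),L([[162,702],[278,702]],.032))
print('mov',L([[155,428],[283,428]],.032))
print('holes',wplane(d,f([[350,70],[348,692],[90,694],[76,72]]),.012).mean(0), 'mid', wplane(d,f([[80,386],[352,384]]),.012).mean(0))
"
```

```text
[[ 0.5193 -0.3119  0.022 ]
 [ 0.5447 -0.3134  0.022 ]
 [ 0.5429 -0.3475  0.022 ]
 [ 0.5161 -0.3456  0.022 ]] [ 0.5307 -0.3296  0.022 ] [0.0255 0.0342 0.0269]
bottom front [[ 0.5188 -0.3142  0.    ]
 [ 0.5457 -0.3157  0.    ]]
ang [np.float64(84.6), np.float64(86.9), np.float64(-3.3), np.float64(-4.0)]
fix 0.1171363499996875 [0.4681434  0.11618232] res [[0.0008, 0.0013], [0.0011, -0.0002], [-0.0013, -0.0014], [-0.0006, 0.0004]]
knobtop [[-0.0003, 0.0592], [-0.0003, 0.0572]] fixedjaw top edge face? [[-0.015, -0.057], [0.0147, -0.0573]] [[-0.0155, -0.0817], [0.0148, -0.082]]
mov [[-0.0159, -0.0105], [0.0158, -0.0108]]
holes [0.46787656 0.11557491 0.012     ] mid [0.46775285 0.11568816 0.012     ]
```

```bash
python3 -c "
from h import *
go(.5305,-.3305,.05,-3.8)"
```

```text
t 2.6 pos [ 0.5233 -0.2908  0.1417] yaw -2.55 tilt [ 0.001 -0.001] q [-0.7   0.55  1.32  0.    1.27 -0.66] F [-0.1  0.4 -0.2] T [-0.021  0.008  0.   ] gap 0.051
   -> d cm [0.88 3.93 9.17] turn 1.25
```

>>> apply_moves:
  steps:
    - {"claw": 60, "dx": 0.85, "dy": 3.95, "dz": 4, "turn": 1.25}
    - {"claw": 60, "dx": 0.85, "dy": 3.95, "dz": 8, "turn": 1.25}
    - {"claw": 60, "dx": 0.85, "dy": 3.95, "dz": 9.1, "turn": 1.25}
    - {"claw": 60, "dx": 0.85, "dy": 3.95, "dz": 9.1, "turn": 1.25}

```text
time: 3.1
position: [0.53, -0.3311, 0.0507]
orientation: [0.999, -0.033, 0.001, 0.0]
contact_force: [0.6, 0.0, -0.3]
finger_gap: 0.051
```

```bash
python3 -c "
from h import *
d=shot('wrist','w5')
go(.5305,-.3305,.018,-3.8)"
```

```text
t 3.15 pos [ 0.5302 -0.3316  0.0514] yaw -3.82 tilt [ 0.002 -0.002] q [-0.75  0.7   1.33  0.    1.11 -0.68] F [-0.9  0.3  0.2] T [-0.011 -0.     0.035] gap 0.0512
   -> d cm [ 0.02 -0.12  3.34] turn -0.02
```

View pics/w5.png

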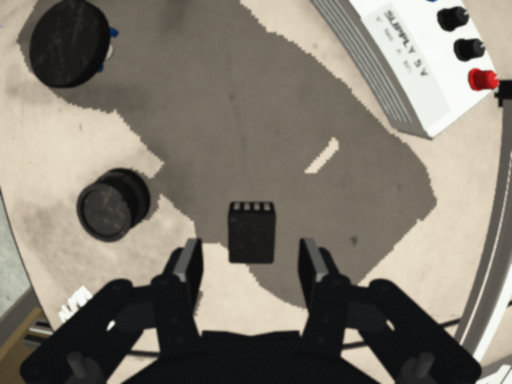

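>>> apply_moves:
  steps:
    - {"claw": 60, "dx": 0, "dy": -0.1, "dz": 2, "turn": 0}
    - {"claw": 60, "dx": 0, "dy": -0.1, "dz": 3.3, "turn": 0}
    - {"claw": 60, "dx": 0, "dy": -0.1, "dz": 3.3, "turn": 0}
    - {"claw": 60, "dx": 0, "dy": -0.1, "dz": 3.3, "turn": 0}

```text
time: 3.65
position: [0.5297, -0.3311, 0.0173]
orientation: [0.999, -0.034, 0.001, 0.0]
contact_force: [-0.9, -0.0, -0.1]
finger_gap: 0.0513
```

```bash
python3 -c "
from h import *
d=shot('wrist','w6')
go(.5305,-.3305,.018,-3.8)"
```

```text
t 3.7 pos [ 0.5297 -0.3312  0.0172] yaw -3.88 tilt [ 0.001 -0.001] q [-0.75  0.74  1.36  0.    1.04 -0.68] F [-0.5  0.8 -0.1] T [ 0.032 -0.016 -0.005] gap 0.0513
   -> d cm [ 0.08 -0.07 -0.08] turn -0.08
```

View pics/w6.png

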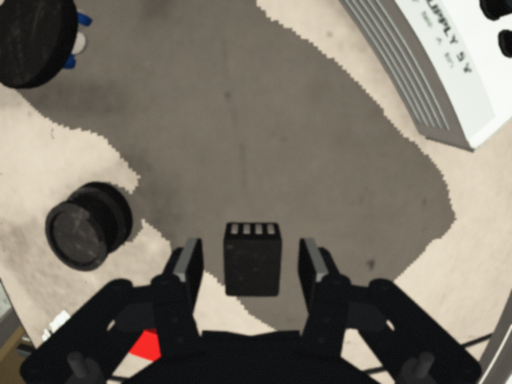

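>>> apply_moves:
  steps:
    - {"claw": 45, "dx": 0.05, "dy": -0.05, "dz": -0.2, "turn": 0}
    - {"claw": 20, "dx": 0.05, "dy": -0.05, "dz": -0.2, "turn": 0}
    - {"claw": 20, "dx": 0.05, "dy": -0.05, "dz": -0.2, "turn": 0}
    - {"claw": 20, "dx": 0.05, "dy": -0.05, "dz": -0.2, "turn": 0}
  force: 25

```text
time: 4.2
position: [0.5302, -0.3306, 0.0191]
orientation: [0.999, -0.034, 0.001, 0.0]
contact_force: [-0.1, 1.7, 5.9]
finger_gap: 0.028
```

```bash
python3 -c "
from h import *
d=shot('wrist','w7')
go(.45,-.2,.20,-3.8)"
```

```text
t 4.25 pos [ 0.5302 -0.3306  0.0191] yaw -3.88 tilt [ 0.001 -0.001] q [-0.75  0.74  1.36  0.    1.04 -0.68] F [-0.7  0.4  6.7] T [0.138 0.118 0.032] gap 0.0275
   -> d cm [ -8.86 -12.47 -18.11] turn -0.08
```

View pics/w7.png

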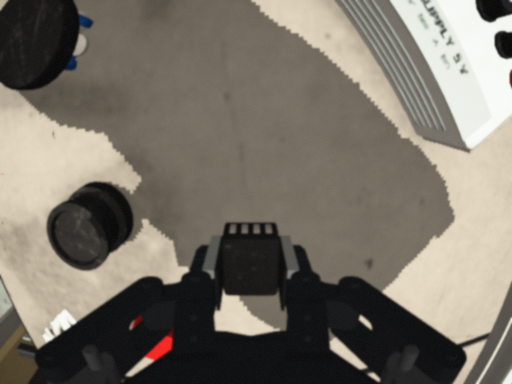

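>>> apply_moves:
  steps:
    - {"claw": 20, "dx": 0, "dy": 0, "dz": -2, "turn": 0}
    - {"claw": 20, "dx": 0, "dy": 0, "dz": -6, "turn": 0}
    - {"claw": 20, "dx": 0, "dy": 0, "dz": -12, "turn": 0}
    - {"claw": 20, "dx": -3, "dy": -4, "dz": -16, "turn": 0}
    - {"claw": 20, "dx": -7, "dy": -10, "dz": -16, "turn": 0}

```text
time: 4.88
position: [0.4724, -0.2354, 0.1807]
orientation: [0.999, -0.034, 0.002, 0.002]
contact_force: [0.8, 0.4, 0.1]
finger_gap: 0.0275
```

```bash
python3 -c "
from h import *
d=load('w7'); crop(d,200,200,300,310,6,'pics/w7c.png')
d=shot('wrist','w8'); crop(d,200,200,300,310,6,'pics/w8c.png')
go(.465,.08,.18,6.5)"
```

```text
t 4.925 pos [ 0.4664 -0.2269  0.1779] yaw -3.77 tilt [-0.005  0.005] q [-0.68  0.39  1.49  0.    1.27 -0.62] F [-0.7  6.1 -0.5] T [ 0.238  0.011 -0.02 ] gap 0.0274
   -> d cm [ -2.16 -30.61  -0.04] turn -10.27
```

View pics/w7c.png

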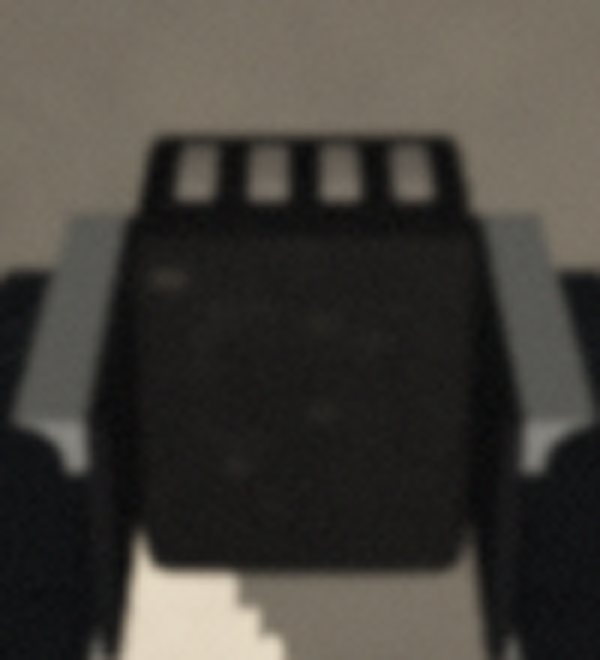

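View pics/w8c.png

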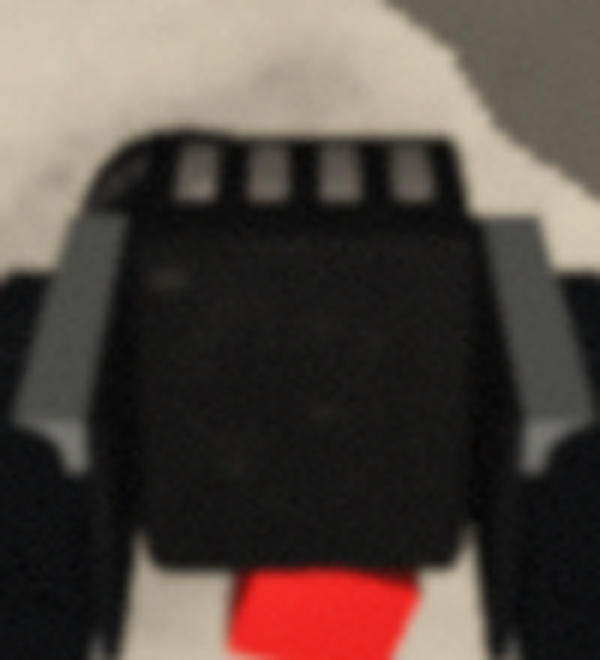

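```bash
python3 -c "
from h import *
d=load('w7'); f=lambda uv:(np.array(uv,float)+.5)/6-.5+[200,200]
print(wplane(d,f([[305,222],[305,572],[130,222],[485,222]]),.022).round(4), wplane(d,f([[305,135]]),.0).round(4))"
```

```text
[[ 0.5314 -0.313   0.022 ]
 [ 0.5291 -0.347   0.022 ]
 [ 0.5178 -0.3121  0.022 ]
 [ 0.5455 -0.314   0.022 ]] [[ 0.5313 -0.3149  0.    ]]
```

>>> apply_moves:
  steps:
    - {"claw": 20, "dx": -2.2, "dy": -29, "dz": 0, "turn": -10.3}
    - {"claw": 20, "dx": -2.2, "dy": -29, "dz": 0, "turn": -10.3}
    - {"claw": 20, "dx": -2.2, "dy": -29, "dz": 0, "turn": -10.3}
    - {"claw": 20, "dx": -2.2, "dy": -29, "dz": 0, "turn": -10.3}
    - {"claw": 20, "dx": -2.2, "dy": -29, "dz": 0, "turn": -10.3}

```text
time: 5.55
position: [0.4692, 0.058, 0.1782]
orientation: [0.998, 0.057, -0.0, -0.0]
contact_force: [0.7, -1.0, -0.6]
finger_gap: 0.0273
```

>>> apply_moves:
  steps:
    - {"claw": 20, "dx": 0, "dy": -1, "dz": 4, "turn": 0}
    - {"claw": 20, "dx": 0, "dy": -1, "dz": 6, "turn": 0}
    - {"claw": 20, "dx": 0, "dy": -1, "dz": 6, "turn": 0}

```text
time: 5.92
position: [0.468, 0.0657, 0.1172]
orientation: [0.998, 0.056, -0.002, -0.0]
contact_force: [-0.4, -0.3, -0.3]
finger_gap: 0.0273
```

```bash
python3 -c "
from h import *
d=shot('wrist','w9')
go(.472,.078,.1,6.5)"
```

```text
t 5.975 pos [0.4687 0.0655 0.1182] yaw 6.41 tilt [-0.001  0.   ] q [-0.11  0.39  1.7  -0.    1.05 -0.22] F [ 0.1 -0.2 -0.1] T [0.006 0.014 0.052] gap 0.0277
   -> d cm [ 0.47 -1.21  1.82] turn -0.09
```

View pics/w9.png

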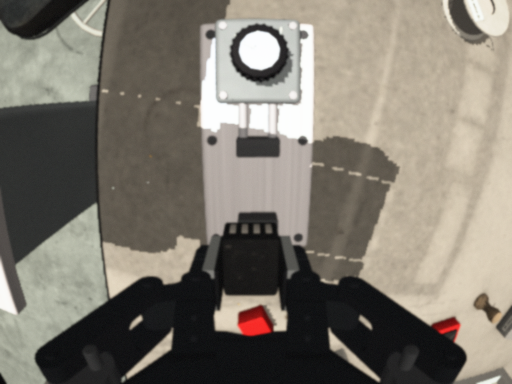

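```bash
python3 -c "
from h import *
crop(load('w9'),190,10,325,255,3,'pics/w9c.png')
crop(load('w9'),190,120,325,255,5,'pics/w9d.png')"
```

```text
(no output)
```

View pics/w9c.png

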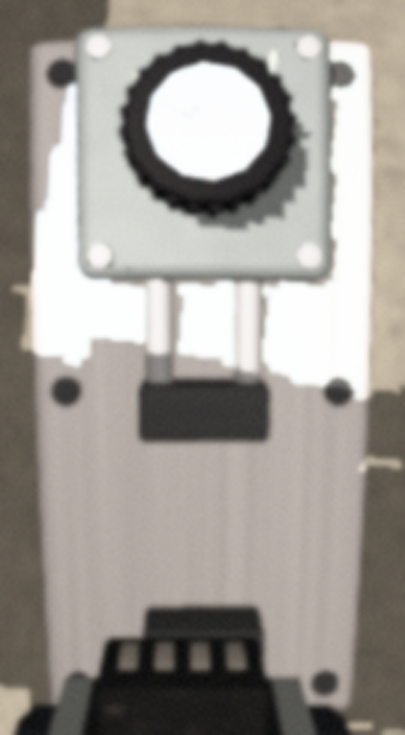

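View pics/w9d.png

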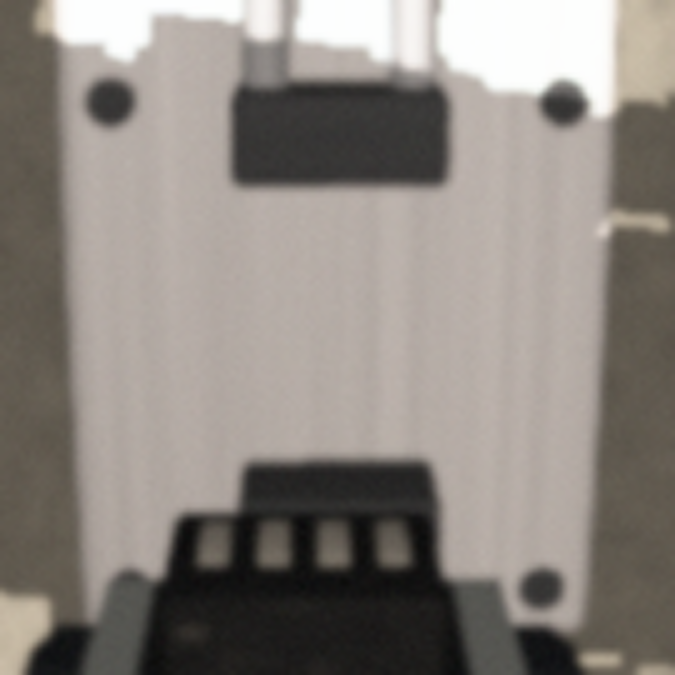

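```bash
python3 -c "
from h import *
for n,f,mid,fj,mj,edge,kn in (('w2',lambda uv:(np.array(uv,float)+.5)/4-.5+[200,20],[[80,386],[352,384]],[[162,608],[278,608]],[[155,428],[283,428]],[[50,450],[381,450]],[217,119]),
 ('w9',lambda uv:(np.array(uv,float)+.5)/5-.5+[190,120],[[111,103],[564,103]],[[245,463],[432,463]],[[233,185],[447,185]],[[72,250],[605,250]],None)):
  d=load(n)
  M=wplane(d,f(mid),.012);J=wplane(d,f(fj),.012);V=wplane(d,f(mj),.032);E=wplane(d,f(edge),.012)
  th=np.arctan2(*( (M[1]-M[0])[[1,0]])); R=np.array([[np.cos(th),-np.sin(th)],[np.sin(th),np.cos(th)]])
  o=M.mean(0)[:2]; L=lambda P:((P[:,:2]-o)@R).round(4).tolist()
  print(n,'origin',o.round(4),'th',round(th,4),'fixed',L(J),'mov',L(V),'edges',L(E))
  if kn: print('knob',wplane(d,f([kn]),.074),L(wplane(d,f([kn]),.074)))
d=load('w9');f=lambda uv:(np.array(uv,float)+.5)/3-.5+[190,10]
P=wplane(d,f([[209,120]]),.074);print('knob',P,L(P))
"
```

```text
w2 origin [0.4678 0.1157] th 0.1155 fixed [[-0.0152, -0.0608], [0.0164, -0.061]] mov [[-0.0154, -0.01], [0.0163, -0.0103]] edges [[-0.0444, -0.0169], [0.0439, -0.0176]]
knob [[0.4609529  0.17494222 0.074     ]] [[0.0001, 0.0596]]
w9 origin [0.4679 0.1152] th 0.115 fixed [[-0.0155, -0.0609], [0.016, -0.061]] mov [[-0.0157, -0.0098], [0.0155, -0.0099]] edges [[-0.0432, -0.0239], [0.0437, -0.024]]
knob [[0.46094471 0.17506326 0.074     ]] [[-0.0, 0.0602]]
```

```bash
python3 -c "
from h import *
go(.472,.0785,.06,6.6)"
```

```text
t 5.975 pos [0.4687 0.0655 0.1182] yaw 6.41 tilt [-0.001  0.   ] q [-0.11  0.39  1.7  -0.    1.05 -0.22] F [ 0.1 -0.2 -0.1] T [0.006 0.014 0.052] gap 0.0277
   -> d cm [ 0.48 -1.26  5.82] turn -0.19
```

>>> apply_moves:
  steps:
    - {"claw": 20, "dx": 0.45, "dy": -1.25, "dz": 1, "turn": -0.2}
    - {"claw": 20, "dx": 0.45, "dy": -1.25, "dz": 4, "turn": -0.2}
    - {"claw": 20, "dx": 0.45, "dy": -1.25, "dz": 5.5, "turn": -0.2}
    - {"claw": 20, "dx": 0.45, "dy": -1.25, "dz": 5.5, "turn": -0.2}
    - {"claw": 20, "dx": 0.45, "dy": -1.25, "dz": 5.5, "turn": -0.2}

```text
time: 6.6
position: [0.4724, 0.0786, 0.0639]
orientation: [0.998, 0.058, 0.001, 0.0]
contact_force: [-0.0, -0.1, -0.1]
finger_gap: 0.0278
```

```bash
python3 -c "
from h import *
d=shot('wrist','w10');crop(d,170,120,330,310,3,'pics/w10c.png')
go(.472,.0785,.032,6.6)
d=shot('side','s1');crop(d,140,100,260,210,5,'pics/s1c.png')"
```

```text
t 6.65 pos [0.4724 0.0786 0.064 ] yaw 6.62 tilt [ 0.002 -0.   ] q [-0.08  0.49  1.75  0.    0.9  -0.2 ] F [0.3 0.3 0.5] T [0.026 0.021 0.017] gap 0.0275
   -> d cm [-0.04  0.    3.2 ] turn 0.02
```

View pics/w10c.png

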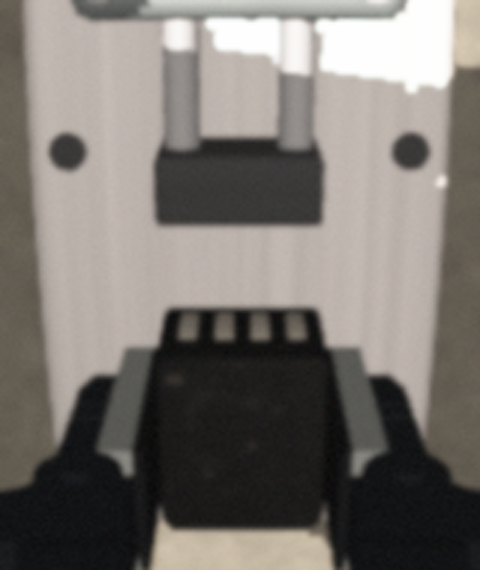

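View pics/s1c.png

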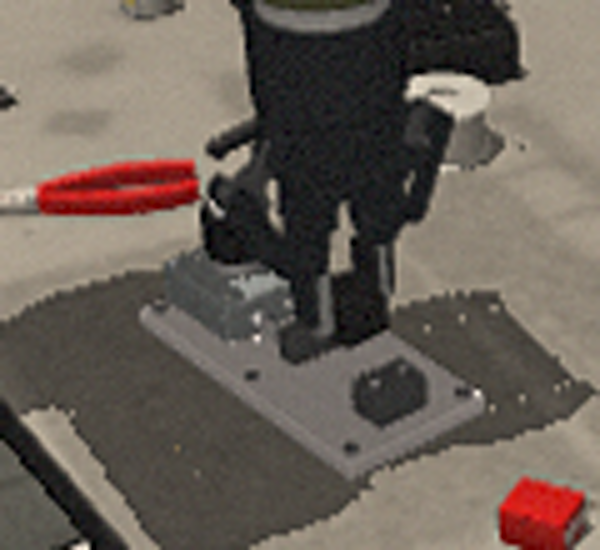

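>>> apply_moves:
  steps:
    - {"claw": 20, "dx": 0, "dy": 0, "dz": 1.5, "turn": 0}
    - {"claw": 20, "dx": 0, "dy": 0, "dz": 2.6, "turn": 0}
    - {"claw": 20, "dx": 0, "dy": 0, "dz": 3.1, "turn": 0}
    - {"claw": 20, "dx": 0, "dy": 0, "dz": 3.1, "turn": 0}

```text
time: 7.2
position: [0.4718, 0.0784, 0.0321]
orientation: [0.998, 0.058, -0.0, -0.0]
contact_force: [0.5, 0.5, -1.0]
finger_gap: 0.0271
```

```bash
python3 -c "
from h import *
d=shot('wrist','w11');crop(d,170,120,330,310,3,'pics/w11c.png')
go(.472,.0785,.031,6.6)"
```

```text
t 7.25 pos [0.4719 0.0784 0.0323] yaw 6.61 tilt [ 0. -0.] q [-0.08  0.54  1.78 -0.    0.82 -0.2 ] F [-0.6 -0.2 -0.4] T [-0.019 -0.008 -0.023] gap 0.0272
   -> d cm [ 0.01 -0.01  0.13] turn 0.01
```

View pics/w11c.png

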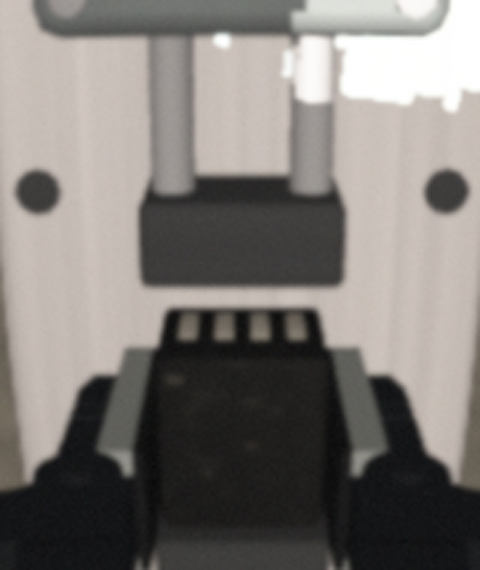

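>>> apply_moves:
  steps:
    - {"claw": 20, "dx": 0, "dy": 0, "dz": 0.12, "turn": 0}
    - {"claw": 20, "dx": 0, "dy": 0, "dz": 0.12, "turn": 0}

```text
time: 7.5
position: [0.4719, 0.0784, 0.0311]
orientation: [0.998, 0.058, 0.0, 0.0]
contact_force: [0.1, -0.5, -0.5]
finger_gap: 0.0277
```

```bash
python3 -c "
from h import *
go(.472,.0785,.031,6.6)"
```

```text
t 7.5 pos [0.4719 0.0784 0.0311] yaw 6.61 tilt [ 0. -0.] q [-0.08  0.54  1.78 -0.    0.82 -0.2 ] F [ 0.1 -0.5 -0.5] T [-0.01   0.031  0.04 ] gap 0.0277
   -> d cm [ 0.01 -0.01  0.01] turn 0.01
```

>>> apply_moves:
  steps:
    - {"claw": 20, "dx": 0, "dy": 0, "dz": 0.06, "turn": 0}
    - {"claw": 20, "dx": 0, "dy": 0, "dz": 0.06, "turn": 0}

```text
time: 7.75
position: [0.4719, 0.0784, 0.0311]
orientation: [0.998, 0.058, 0.0, 0.0]
contact_force: [-1.2, -0.0, 8.0]
finger_gap: 0.0275
```

Contact at 8 N: the relay is on the plate. Opening now.

>>> apply_moves:
  steps:
    - {"claw": 40, "dx": 0, "dy": 0, "dz": 0, "turn": 0}
    - {"claw": 55, "dx": 0, "dy": 0, "dz": 0, "turn": 0}
    - {"claw": 55, "dx": 0, "dy": 0, "dz": 0, "turn": 0}
    - {"claw": 55, "dx": 0, "dy": 0, "dz": 0, "turn": 0}

```text
time: 8.25
position: [0.4718, 0.0784, 0.0303]
orientation: [0.998, 0.058, -0.0, -0.0]
contact_force: [-0.2, 1.0, 0.3]
finger_gap: 0.0472
```

```bash
python3 -c "
from h import *
d=shot('wrist','w12');crop(d,170,120,330,310,3,'pics/w12c.png')
go(.472,.0785,.031,6.6)"
```

```text
t 8.3 pos [0.4718 0.0784 0.0304] yaw 6.61 tilt [-0.  0.] q [-0.08  0.55  1.78 -0.    0.82 -0.2 ] F [ 0.4  0.6 -0.8] T [-0.014 -0.05   0.034] gap 0.0468
   -> d cm [ 0.02 -0.01 -0.06] turn 0.01
```

View pics/w12c.png

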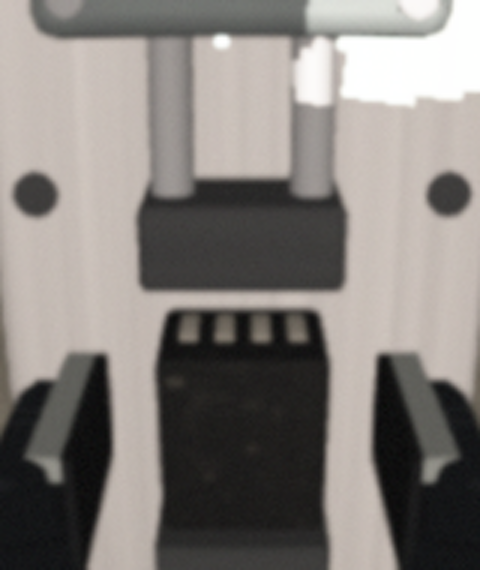

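>>> apply_moves:
  steps:
    - {"claw": 55, "dx": 0, "dy": 0, "dz": -4, "turn": 0}
    - {"claw": 55, "dx": 0, "dy": 0, "dz": -9, "turn": 0}
    - {"claw": 65, "dx": 0, "dy": -2, "dz": -13, "turn": -10}
    - {"claw": 65, "dx": 0, "dy": -6, "dz": -13, "turn": -20}
    - {"claw": 65, "dx": 0, "dy": -9.6, "dz": -13, "turn": -30}

```text
time: 8.93
position: [0.4606, 0.1749, 0.1609]
orientation: [0.949, 0.317, 0.001, 0.0]
contact_force: [1.0, 0.1, 0.3]
finger_gap: 0.0558
```

>>> apply_moves:
  steps:
    - {"claw": 65, "dx": 0, "dy": 0, "dz": 0, "turn": -10}
    - {"claw": 65, "dx": 0, "dy": 0, "dz": 0, "turn": -20}
    - {"claw": 65, "dx": 0, "dy": 0, "dz": 0, "turn": -30}
    - {"claw": 65, "dx": 0, "dy": 0, "dz": 0, "turn": -40}
    - {"claw": 65, "dx": 0, "dy": 0, "dz": 0, "turn": -50}

```text
time: 9.55
position: [0.4606, 0.1738, 0.1603]
orientation: [0.726, 0.688, -0.0, -0.0]
contact_force: [-0.1, -0.0, -0.4]
finger_gap: 0.0557
```

>>> apply_moves:
  steps:
    - {"claw": 65, "dx": 0, "dy": 0, "dz": 0, "turn": -10}
    - {"claw": 65, "dx": 0, "dy": 0, "dz": 0, "turn": -20}
    - {"claw": 65, "dx": 0, "dy": 0, "dz": 0, "turn": -30}
    - {"claw": 65, "dx": 0, "dy": 0, "dz": 0, "turn": -40}
    - {"claw": 65, "dx": 0, "dy": 0, "dz": 0, "turn": -40}

```text
time: 10.18
position: [0.4607, 0.1738, 0.1603]
orientation: [0.45, 0.893, -0.0, -0.0]
contact_force: [0.6, -0.5, -0.2]
finger_gap: 0.0556
```

```bash
python3 -c "
from h import *
d=shot('wrist','w13');shot('top','t1')
go(.461,.1747,.15)"
```

```text
t 10.275 pos [0.4607 0.1738 0.1603] yaw 126.41 tilt [-0. -0.] q [ 0.12  0.37  1.59 -0.    1.18 -2.09] F [-0.7  0.1 -0.4] T [-0.03  -0.007  0.025] gap 0.0556
   -> d cm [0.06 0.08 1.03] turn None
```

View pics/w13.png

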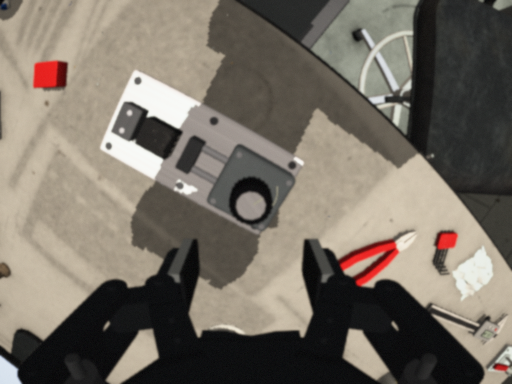

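```bash
python3 -c "
from h import *
d=load('w13');crop(d,90,60,310,240,3.5,'pics/w13c.png')
g=cv2.cvtColor(d['color'],cv2.COLOR_RGB2GRAY)
m=np.zeros_like(g);m[185:225,232:270]=(g[185:225,232:270]>70)
n,l,st,c=cv2.connectedComponentsWithStats(m);print(st,c)
"
```

```text
[[     0      0    512    384 195799]
 [   232    185      2      2      3]
 [   269    185      1      3      3]
 [   236    191     30     29    684]
 [   258    215     12     10     50]
 [   232    216     16      9     69]] [[255.52218346 191.43371519]
 [232.33333333 185.33333333]
 [269.         186.        ]
 [250.34795322 205.30116959]
 [265.62       221.56      ]
 [236.71014493 221.50724638]]
```

View pics/w13c.png

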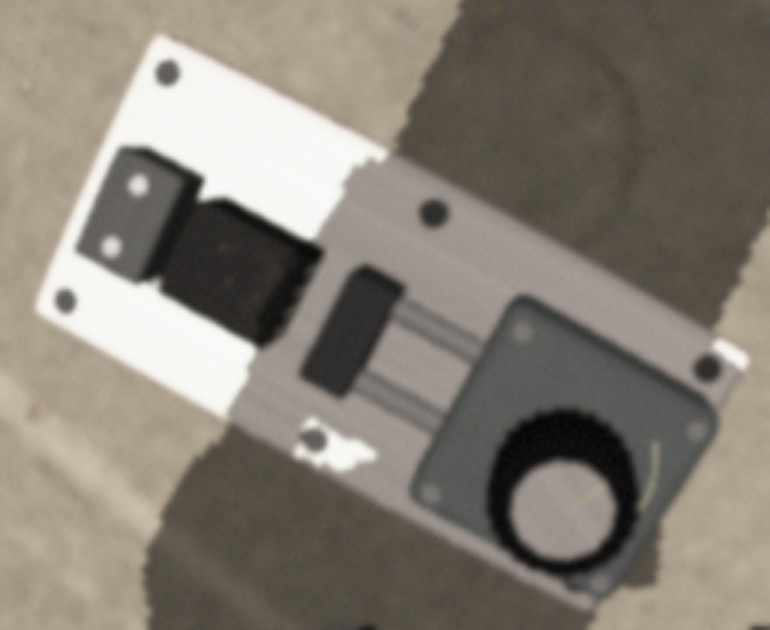

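```bash
python3 -c "
from h import *
d=load('w13');print(wplane(d,[[250.35,205.3]],.074))
P=wplane(d,np.array([[250.35,205.3]]),.074)[0]
go(P[0],P[1],.06)"
```

```text
[[0.46068607 0.17489378 0.074     ]]
t 10.275 pos [0.4607 0.1738 0.1603] yaw 126.41 tilt [-0. -0.] q [ 0.12  0.37  1.59 -0.    1.18 -2.09] F [-0.7  0.1 -0.4] T [-0.03  -0.007  0.025] gap 0.0556
   -> d cm [ 0.09  0.07 10.03] turn None
```

>>> apply_moves:
  steps:
    - {"claw": 65, "dx": 0.09, "dy": 0.07, "dz": 4, "turn": 0}
    - {"claw": 65, "dx": 0.09, "dy": 0.07, "dz": 7, "turn": 0}
    - {"claw": 65, "dx": 0.09, "dy": 0.07, "dz": 9.5, "turn": 0}
    - {"claw": 65, "dx": 0.09, "dy": 0.07, "dz": 9.8, "turn": 0}
    - {"claw": 65, "dx": 0.09, "dy": 0.07, "dz": 9.8, "turn": 0}

```text
time: 10.9
position: [0.4611, 0.175, 0.063]
orientation: [0.45, 0.893, 0.0, 0.0]
contact_force: [0.7, -0.3, 0.1]
finger_gap: 0.0557
```

```bash
python3 -c "
from h import *
d=shot('wrist','w14')
go(.4608,.1749,.061)"
```

```text
t 10.95 pos [0.4613 0.175  0.0633] yaw 126.57 tilt [0.002 0.   ] q [ 0.12  0.51  1.71 -0.    0.92 -2.09] F [-0.8 -0.3 -0.1] T [-0.001 -0.015 -0.002] gap 0.0557
   -> d cm [ 0.02 -0.05  0.23] turn None
```

View pics/w14.png

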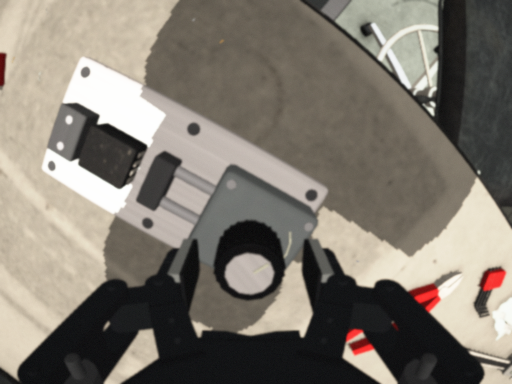

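>>> apply_moves:
  steps:
    - {"claw": 45, "dx": 0.02, "dy": -0.04, "dz": 0.15, "turn": 0}
    - {"claw": 25, "dx": 0.02, "dy": -0.04, "dz": 0.15, "turn": 0}
    - {"claw": 25, "dx": 0.02, "dy": -0.04, "dz": 0.15, "turn": 0}
    - {"claw": 25, "dx": 0.02, "dy": -0.04, "dz": 0.15, "turn": 0}
    - {"claw": 25, "dx": 0.02, "dy": -0.04, "dz": 0.15, "turn": 0}
  force: 60

```text
time: 11.58
position: [0.4611, 0.1743, 0.0619]
orientation: [0.449, 0.893, 0.0, 0.001]
contact_force: [-0.1, -5.3, 6.3]
finger_gap: 0.0312
```

```bash
python3 -c "
from h import *
d=shot('wrist','w15')
go(.4608,.1749,.061)"
```

```text
t 11.625 pos [0.4612 0.1743 0.062 ] yaw 126.61 tilt [ 0.003 -0.001] q [ 0.12  0.51  1.71 -0.    0.92 -2.09] F [ 0.8 -5.   6. ] T [-0.752 -0.008 -0.027] gap 0.0315
   -> d cm [0.07 0.01 0.1 ] turn None
```

View pics/w15.png

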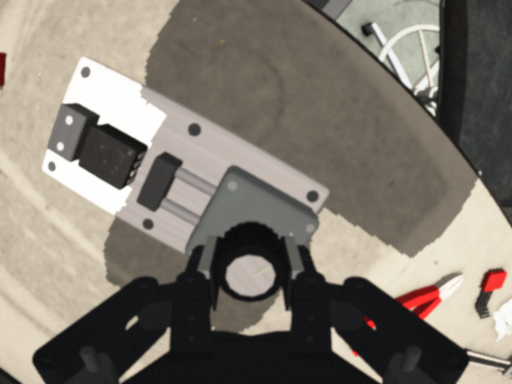

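>>> apply_moves:
  steps:
    - {"claw": 25, "dx": -0.04, "dy": -0.03, "dz": 0, "turn": 5}
    - {"claw": 25, "dx": -0.04, "dy": -0.03, "dz": 0, "turn": 12}
    - {"claw": 25, "dx": -0.04, "dy": -0.03, "dz": 0, "turn": 20}
    - {"claw": 25, "dx": -0.04, "dy": -0.03, "dz": 0, "turn": 28}
    - {"claw": 25, "dx": -0.04, "dy": -0.03, "dz": 0, "turn": 35}

```text
time: 12.25
position: [0.4612, 0.1739, 0.062]
orientation: [0.699, 0.716, 0.001, 0.001]
contact_force: [0.5, -4.3, 6.4]
finger_gap: 0.0309
```

```bash
python3 -c "
from h import *
go(.4608,.1749,.061)
d=shot('wrist','w16')"
```

```text
t 12.25 pos [0.4612 0.1739 0.062 ] yaw 91.38 tilt [ 0.003 -0.001] q [ 0.12  0.51  1.71 -0.    0.92 -1.47] F [ 0.5 -4.3  6.4] T [-0.694 -0.121  0.034] gap 0.0309
   -> d cm [ 0.1  -0.04  0.1 ] turn None
```

View pics/w16.png

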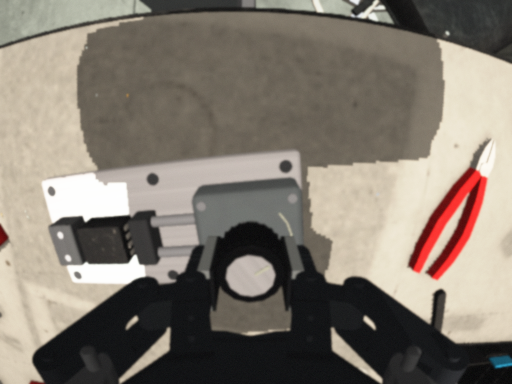

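```bash
python3 -c "
from h import *
crop(load('w16'),40,160,320,310,2.8,'pics/w16c.png')"
```

```text
(no output)
```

View pics/w16c.png

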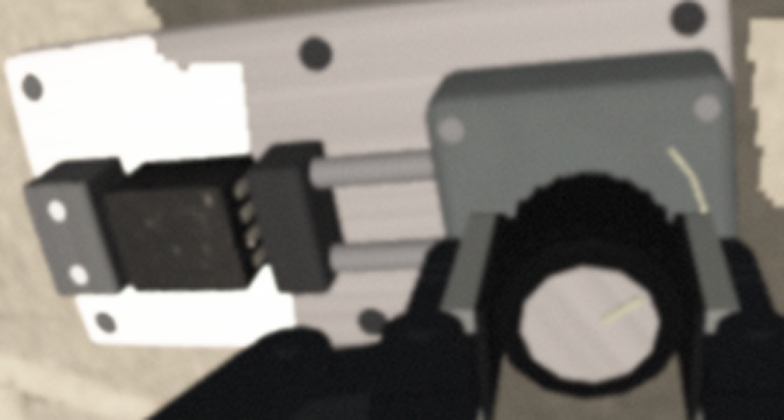

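>>> apply_moves:
  steps:
    - {"claw": 25, "dx": -0.04, "dy": 0, "dz": 0, "turn": 8}
    - {"claw": 25, "dx": -0.04, "dy": 0, "dz": 0, "turn": 16}
    - {"claw": 25, "dx": -0.04, "dy": 0, "dz": 0, "turn": 24}
    - {"claw": 25, "dx": -0.04, "dy": 0, "dz": 0, "turn": 32}
    - {"claw": 25, "dx": -0.04, "dy": 0, "dz": 0, "turn": 40}

```text
time: 12.92
position: [0.4611, 0.1735, 0.0619]
orientation: [0.901, 0.433, 0.001, 0.001]
contact_force: [-0.1, -4.7, 7.4]
finger_gap: 0.0316
```

```bash
python3 -c "
from h import *
go(.4608,.1749,.061)
d=shot('wrist','w17');crop(d,20,120,340,340,2.4,'pics/w17c.png')"
```

```text
t 12.925 pos [0.4611 0.1735 0.0619] yaw 51.36 tilt [ 0.002 -0.001] q [ 0.12  0.51  1.71 -0.    0.92 -0.78] F [-0.1 -4.7  7.4] T [-0.647  0.088  0.01 ] gap 0.0316
   -> d cm [ 0.09 -0.11  0.09] turn None
```

View pics/w17c.png

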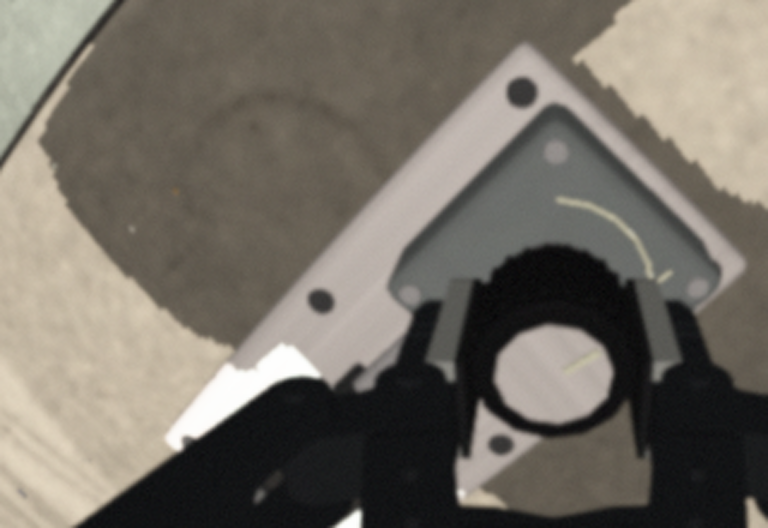

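>>> apply_moves:
  steps:
    - {"claw": 25, "dx": 0.06, "dy": -0.05, "dz": 0, "turn": 8}
    - {"claw": 25, "dx": 0.06, "dy": -0.05, "dz": 0, "turn": 16}
    - {"claw": 25, "dx": 0.06, "dy": -0.05, "dz": 0, "turn": 22}

```text
time: 13.35
position: [0.4609, 0.1735, 0.0619]
orientation: [0.967, 0.254, 0.001, 0.001]
contact_force: [-0.3, -9.5, 7.3]
finger_gap: 0.031
```

```bash
python3 -c "
from h import *
go(.4608,.1749,.061)"
```

```text
t 13.35 pos [0.4609 0.1735 0.0619] yaw 29.42 tilt [ 0.002 -0.002] q [ 0.12  0.51  1.71 -0.    0.92 -0.39] F [-0.3 -9.5  7.3] T [-1.626  0.191  0.13 ] gap 0.031
   -> d cm [ 0.06 -0.12  0.09] turn None
```

>>> apply_moves:
  steps:
    - {"claw": 25, "dx": -0.05, "dy": 0.09, "dz": 0, "turn": 3}
    - {"claw": 25, "dx": -0.05, "dy": 0.09, "dz": 0, "turn": 6}

```text
time: 13.6
position: [0.4609, 0.1734, 0.062]
orientation: [0.979, 0.204, 0.001, 0.0]
contact_force: [-2.3, -3.2, 7.5]
finger_gap: 0.0316
```

```bash
python3 -c "
from h import *
go(.4608,.1749,.061)"
```

```text
t 13.6 pos [0.4609 0.1734 0.062 ] yaw 23.52 tilt [ 0.002 -0.001] q [ 0.12  0.51  1.71 -0.    0.92 -0.29] F [-2.3 -3.2  7.5] T [-0.543  0.16   0.076] gap 0.0316
   -> d cm [ 0.05 -0.14  0.1 ] turn None
```

>>> apply_moves:
  steps:
    - {"claw": 25, "dx": 0, "dy": 0, "dz": 0, "turn": 3}
    - {"claw": 25, "dx": 0, "dy": 0, "dz": 0, "turn": 6}

```text
time: 13.85
position: [0.4608, 0.1733, 0.0619]
orientation: [0.988, 0.152, 0.001, 0.001]
contact_force: [-1.0, -4.6, 6.1]
finger_gap: 0.0314
```

```bash
python3 -c "
from h import *
go(.4608,.1749,.061)
d=shot('wrist','w18')
go(.4608,.1749,.061)"
```

```text
t 13.85 pos [0.4608 0.1733 0.0619] yaw 17.53 tilt [ 0.002 -0.001] q [ 0.12  0.51  1.71 -0.    0.92 -0.19] F [-1.  -4.6  6.1] T [-0.554  0.239  0.098] gap 0.0314
   -> d cm [ 0.05 -0.15  0.09] turn None
t 13.9 pos [0.4608 0.1733 0.0619] yaw 17.39 tilt [ 0.002 -0.001] q [ 0.12  0.51  1.71 -0.    0.92 -0.18] F [-1.4 -4.5  6.9] T [-0.638  0.223 -0.038] gap 0.0313
   -> d cm [ 0.05 -0.15  0.09] turn None
```

View pics/w18.png

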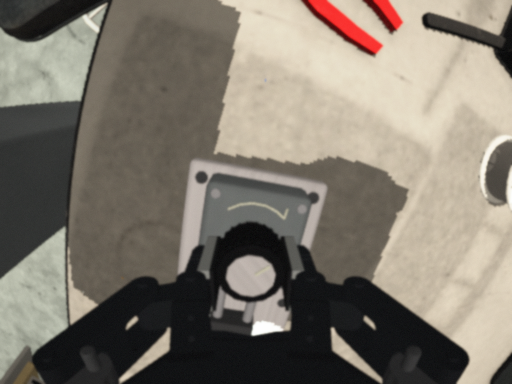

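```bash
cat >> h.py <<'E'
def tq(n=4):
    from workcell import ctrl,snapshot
    T=[]
    for i in range(n):
        s=ctrl.get_state();T.append(s["torque"][2]); snapshot("top")
    from scipy.spatial.transform import Rotation as Ro
    R=Ro.from_quat(s["orientation"]).as_matrix();a=np.degrees(np.arctan2(R[1,0],R[0,0]))
    print("t",round(s["time"],2),"Tz",np.round(T,3),"mean",round(np.mean(T),3),"turned deg",round(126.6-a,1),"rad",round(np.radians(126.6-a),3),"F",s["contact_force"].round(1),"pos",s["position"].round(4))
E
python3 -c "
from h import *
tq()
d=shot('side','s2');crop(d,150,110,250,210,6,'pics/s2c.png')"
```

```text
t 14.05 Tz [-0.038 -0.096 -0.092 -0.107] mean -0.083 turned deg 109.0 rad 1.902 F [-1.2 -3.7  7.6] pos [0.4608 0.1733 0.0619]
```

View pics/s2c.png

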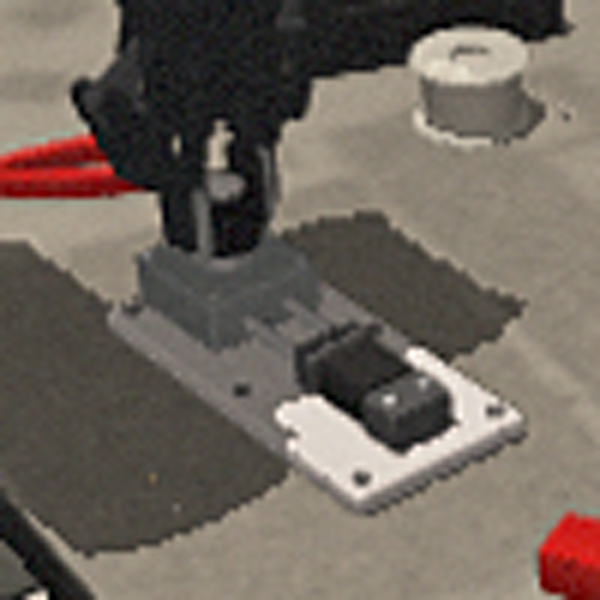

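>>> apply_moves:
  steps:
    - {"claw": 25, "dx": 0, "dy": 0, "dz": 0, "turn": 2.5}
    - {"claw": 25, "dx": 0, "dy": 0, "dz": 0, "turn": 5}

```text
time: 14.4
position: [0.4608, 0.1733, 0.0619]
orientation: [0.994, 0.109, 0.001, 0.001]
contact_force: [-2.0, -3.6, 7.1]
finger_gap: 0.0312
```

```bash
python3 -c "
from h import *
tq(3)"
```

```text
t 14.5 Tz [0.269 0.163 0.106] mean 0.179 turned deg 114.0 rad 1.99 F [-1.4 -3.7  7.4] pos [0.4608 0.1733 0.0619]
```

>>> apply_moves:
  steps:
    - {"claw": 25, "dx": 0, "dy": 0, "dz": 0, "turn": 2}
    - {"claw": 25, "dx": 0, "dy": 0, "dz": 0, "turn": 4}

```text
time: 14.8
position: [0.4608, 0.1732, 0.0619]
orientation: [0.997, 0.075, 0.001, 0.001]
contact_force: [-1.4, -3.9, 7.7]
finger_gap: 0.0316
```

```bash
python3 -c "
from h import *
tq(3)"
```

```text
t 14.9 Tz [0.364 0.167 0.192] mean 0.241 turned deg 118.0 rad 2.059 F [-1.1 -4.   7.4] pos [0.4608 0.1733 0.0619]
```

>>> apply_moves:
  steps:
    - {"claw": 25, "dx": 0, "dy": 0, "dz": 0, "turn": 2}
    - {"claw": 25, "dx": 0, "dy": 0, "dz": 0, "turn": 4}

```text
time: 15.2
position: [0.4607, 0.1733, 0.062]
orientation: [0.999, 0.04, 0.001, 0.0]
contact_force: [-1.8, -4.3, 8.4]
finger_gap: 0.0314
```

```bash
python3 -c "
from h import *
tq(3)"
```

```text
t 15.3 Tz [0.227 0.215 0.173] mean 0.205 turned deg 122.0 rad 2.129 F [-1.  -3.7  7.5] pos [0.4607 0.1733 0.0619]
```

>>> apply_moves:
  steps:
    - {"claw": 25, "dx": 0, "dy": 0, "dz": 0, "turn": 2}
    - {"claw": 25, "dx": 0, "dy": 0, "dz": 0, "turn": 4}

```text
time: 15.6
position: [0.4606, 0.1733, 0.0619]
orientation: [1.0, 0.005, 0.001, 0.0]
contact_force: [-1.6, -3.6, 8.1]
finger_gap: 0.0315
```

```bash
python3 -c "
from h import *
tq(3)"
```

```text
t 15.7 Tz [0.186 0.186 0.133] mean 0.168 turned deg 126.0 rad 2.199 F [-1.9 -3.8  7. ] pos [0.4606 0.1733 0.0619]
```

>>> apply_moves:
  steps:
    - {"claw": 25, "dx": 0, "dy": 0, "dz": 0, "turn": 2}
    - {"claw": 25, "dx": 0, "dy": 0, "dz": 0, "turn": 4}

```text
time: 16.0
position: [0.4606, 0.1733, 0.0619]
orientation: [1.0, -0.03, 0.001, 0.0]
contact_force: [-2.1, -3.4, 7.9]
finger_gap: 0.0311
```

```bash
python3 -c "
from h import *
tq(3)"
```

```text
t 16.1 Tz [0.172 0.131 0.162] mean 0.155 turned deg 130.0 rad 2.269 F [-2.  -2.9  7.9] pos [0.4606 0.1733 0.0619]
```

>>> apply_moves:
  steps:
    - {"claw": 25, "dx": 0, "dy": 0, "dz": 0, "turn": 2}
    - {"claw": 25, "dx": 0, "dy": 0, "dz": 0, "turn": 4}

```text
time: 16.4
position: [0.4606, 0.1733, 0.0619]
orientation: [0.998, -0.065, 0.001, 0.0]
contact_force: [-1.7, -3.5, 7.0]
finger_gap: 0.0308
```

```bash
python3 -c "
from h import *
tq(3)"
```

```text
t 16.5 Tz [0.212 0.122 0.117] mean 0.151 turned deg 134.0 rad 2.339 F [-2.4 -3.   7. ] pos [0.4606 0.1733 0.0619]
```

>>> apply_moves:
  steps:
    - {"claw": 25, "dx": 0, "dy": 0, "dz": 0, "turn": 2}
    - {"claw": 25, "dx": 0, "dy": 0, "dz": 0, "turn": 4}

```text
time: 16.8
position: [0.4605, 0.1733, 0.0619]
orientation: [0.995, -0.1, 0.001, 0.0]
contact_force: [-1.0, -3.8, 8.0]
finger_gap: 0.0315
```

```bash
python3 -c "
from h import *
tq(3)"
```

```text
t 16.9 Tz [0.213 0.125 0.07 ] mean 0.136 turned deg 138.0 rad 2.409 F [-2.2 -3.6  8.3] pos [0.4605 0.1733 0.0619]
```

>>> apply_moves:
  steps:
    - {"claw": 25, "dx": 0, "dy": 0, "dz": 0, "turn": 2}
    - {"claw": 25, "dx": 0, "dy": 0, "dz": 0, "turn": 4}

```text
time: 17.2
position: [0.4605, 0.1733, 0.0619]
orientation: [0.991, -0.134, 0.001, 0.0]
contact_force: [-2.6, -4.2, 8.2]
finger_gap: 0.0308
```

```bash
python3 -c "
from h import *
tq(3)
shot('wrist','w19')"
```

```text
t 17.3 Tz [0.298 0.149 0.141] mean 0.196 turned deg 142.0 rad 2.478 F [-1.4 -3.   6.6] pos [0.4605 0.1733 0.0619]
```

View pics/w19.png

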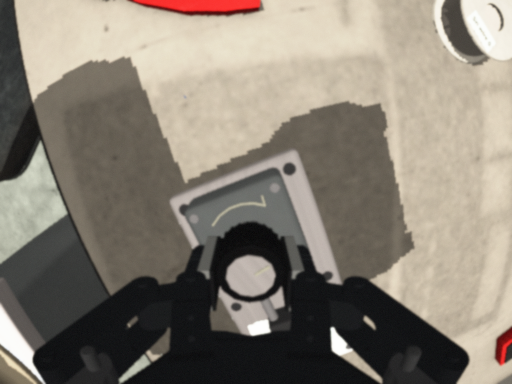

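>>> apply_moves:
  steps:
    - {"claw": 25, "dx": 0, "dy": 0, "dz": 0, "turn": 2}
    - {"claw": 25, "dx": 0, "dy": 0, "dz": 0, "turn": 4}

```text
time: 17.65
position: [0.4605, 0.1733, 0.0619]
orientation: [0.986, -0.168, 0.001, 0.0]
contact_force: [-2.6, -2.6, 8.4]
finger_gap: 0.0314
```

```bash
python3 -c "
from h import *
tq(3)"
```

```text
t 17.75 Tz [0.304 0.228 0.165] mean 0.232 turned deg 146.0 rad 2.548 F [-3.3 -3.3  7.7] pos [0.4605 0.1734 0.0619]
```

>>> apply_moves:
  steps:
    - {"claw": 25, "dx": 0, "dy": 0, "dz": 0, "turn": 2}
    - {"claw": 25, "dx": 0, "dy": 0, "dz": 0, "turn": 4}

```text
time: 18.05
position: [0.4604, 0.1734, 0.0619]
orientation: [0.979, -0.203, 0.001, 0.0]
contact_force: [-2.3, -3.9, 8.7]
finger_gap: 0.0308
```

```bash
python3 -c "
from h import *
tq(3)"
```

```text
t 18.15 Tz [0.187 0.134 0.118] mean 0.146 turned deg 150.0 rad 2.618 F [-3.6 -3.2  9.6] pos [0.4604 0.1734 0.0619]
```

>>> apply_moves:
  steps:
    - {"claw": 25, "dx": 0, "dy": 0, "dz": 0, "turn": 2}
    - {"claw": 25, "dx": 0, "dy": 0, "dz": 0, "turn": 4}

```text
time: 18.45
position: [0.4603, 0.1734, 0.0619]
orientation: [0.971, -0.237, 0.001, 0.0]
contact_force: [-2.6, -3.2, 8.4]
finger_gap: 0.0313
```

```bash
python3 -c "
from h import *
tq(3)"
```

```text
t 18.55 Tz [0.152 0.121 0.142] mean 0.138 turned deg 154.0 rad 2.688 F [-3.3 -3.7  8.8] pos [0.4604 0.1734 0.0619]
```

>>> apply_moves:
  steps:
    - {"claw": 25, "dx": 0, "dy": 0, "dz": 0, "turn": 2}
    - {"claw": 25, "dx": 0, "dy": 0, "dz": 0, "turn": 4}
    - {"claw": 25, "dx": 0, "dy": 0, "dz": 0, "turn": 5}
    - {"claw": 25, "dx": 0, "dy": 0, "dz": 0, "turn": 5}

```text
time: 19.1
position: [0.4603, 0.1734, 0.0619]
orientation: [0.96, -0.279, 0.001, 0.0]
contact_force: [-2.1, -2.5, 8.8]
finger_gap: 0.0311
```

```bash
python3 -c "
from h import *
tq(3)
d=shot('side','s3');crop(d,150,110,250,210,6,'pics/s3c.png')
d=shot('wrist','w20')"
```

```text
t 19.2 Tz [0.076 0.165 0.096] mean 0.112 turned deg 159.0 rad 2.775 F [-1.7 -3.7  7.9] pos [0.4603 0.1734 0.0619]
```

View pics/s3c.png

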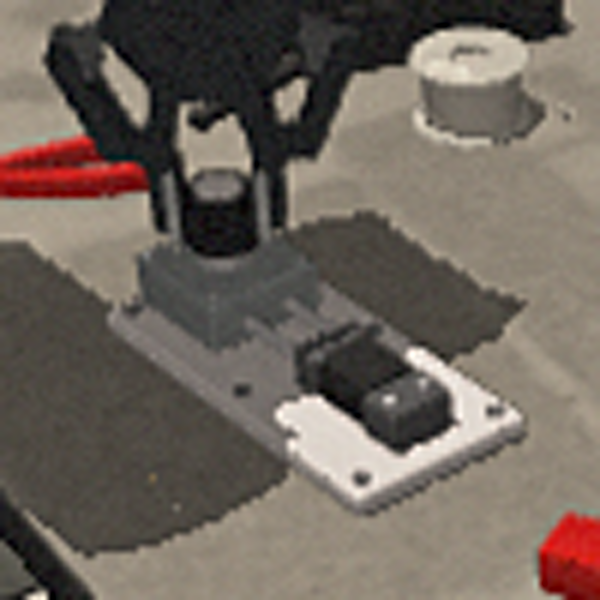

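View pics/w20.png

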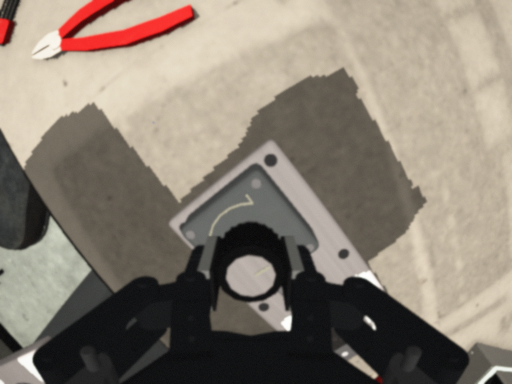

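>>> apply_moves:
  steps:
    - {"claw": 45, "dx": 0, "dy": 0, "dz": 0, "turn": 0}
    - {"claw": 60, "dx": 0, "dy": 0, "dz": 0, "turn": 0}
    - {"claw": 65, "dx": 0, "dy": 0, "dz": 0, "turn": 0}
    - {"claw": 65, "dx": 0, "dy": 0, "dz": 0, "turn": 0}

```text
time: 19.85
position: [0.4604, 0.1737, 0.0608]
orientation: [0.96, -0.279, -0.0, 0.0]
contact_force: [-0.2, -0.1, -0.7]
finger_gap: 0.0555
```

>>> apply_moves:
  steps:
    - {"claw": 65, "dx": 0, "dy": 0, "dz": -3, "turn": 0}
    - {"claw": 65, "dx": 0, "dy": 0, "dz": -7, "turn": 0}
    - {"claw": 65, "dx": 0, "dy": 0, "dz": -12, "turn": -10}
    - {"claw": 65, "dx": 0, "dy": 0, "dz": -12, "turn": -20}
    - {"claw": 65, "dx": 0, "dy": 0, "dz": -12, "turn": -30}

```text
time: 20.48
position: [0.4604, 0.1738, 0.1814]
orientation: [1.0, -0.018, 0.001, -0.0]
contact_force: [-0.0, -0.2, -0.7]
finger_gap: 0.0554
```

```bash
python3 -c "
from h import *
go(.47,.03,.18,6.6)"
```

```text
t 20.475 pos [0.4604 0.1738 0.1814] yaw -2.05 tilt [0.001 0.   ] q [0.12 0.34 1.56 0.   1.24 0.16] F [-0.  -0.2 -0.7] T [-0.027  0.025  0.035] gap 0.0554
   -> d cm [ 1.48 14.33  0.14] turn -8.65
```

>>> apply_moves:
  steps:
    - {"claw": 65, "dx": 1.5, "dy": 6, "dz": 0, "turn": -8.5}
    - {"claw": 65, "dx": 1.5, "dy": 12, "dz": 0, "turn": -8.5}
    - {"claw": 65, "dx": 1.5, "dy": 13.5, "dz": 0, "turn": -8.5}
    - {"claw": 65, "dx": 1.5, "dy": 13.5, "dz": 0, "turn": -8.5}

```text
time: 20.98
position: [0.4697, 0.0378, 0.1809]
orientation: [0.999, 0.052, -0.0, -0.0]
contact_force: [0.3, 0.5, -0.3]
finger_gap: 0.0553
```

```bash
python3 -c "
from h import *
go(.47,.03,.18,6.6)
d=shot('wrist','w21');crop(d,195,10,315,210,3.8,'pics/w21c.png')
d=shot('side','s4');crop(d,150,110,250,210,6,'pics/s4c.png')"
```

```text
t 20.975 pos [0.4697 0.0378 0.1809] yaw 6.01 tilt [-0.  0.] q [-0.17  0.31  1.62  0.    1.22 -0.28] F [ 0.3  0.5 -0.3] T [0.06  0.02  0.014] gap 0.0553
   -> d cm [-0.05  0.78  0.09] turn -0.59
```

View pics/w21c.png

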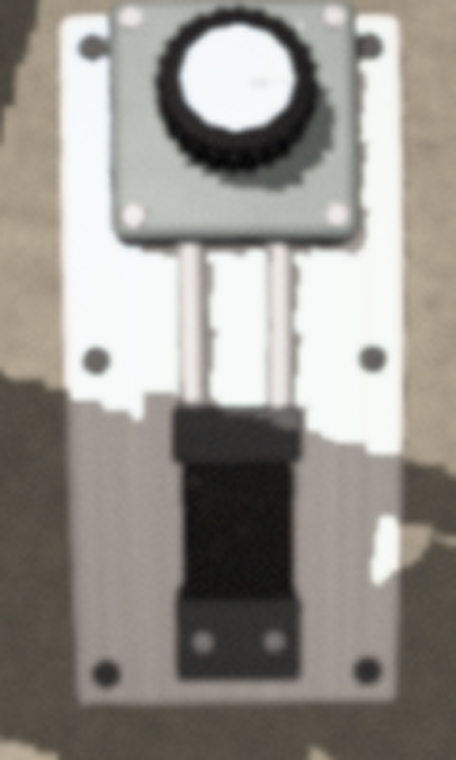

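View pics/s4c.png

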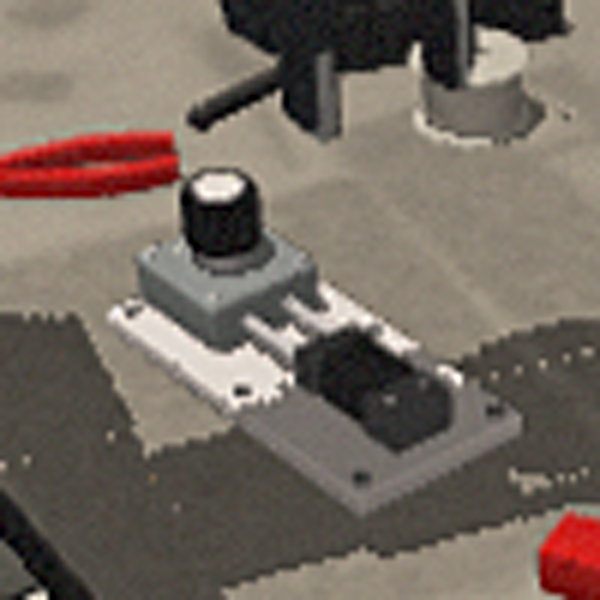

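```bash
python3 -c "
from h import *
d=load('w21');crop(d,230,5,285,60,9,'pics/p21.png')
d=load('w20');crop(d,215,240,290,305,9,'pics/p20.png')
d=load('w15');crop(d,215,240,290,305,9,'pics/p15.png')"
```

```text
(no output)
```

View pics/p21.png

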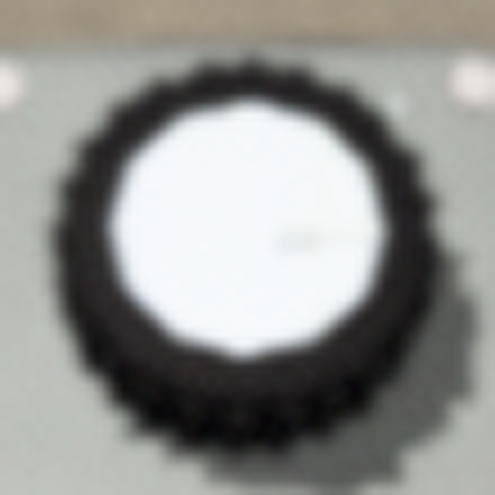

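View pics/p20.png

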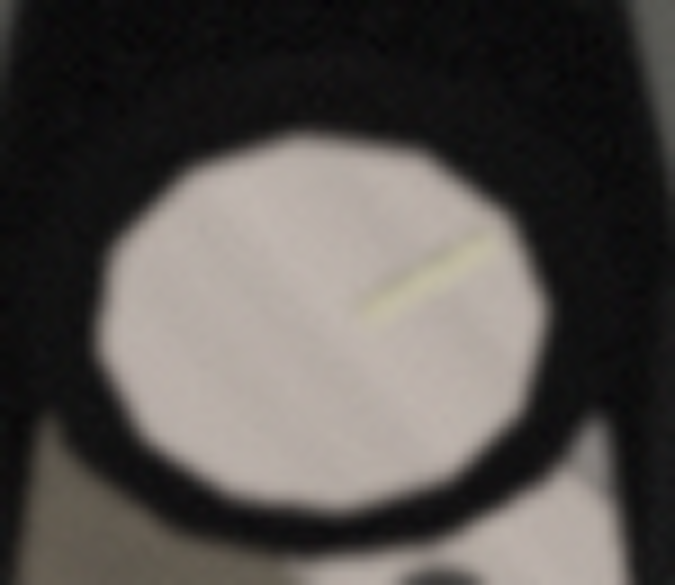

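View pics/p15.png

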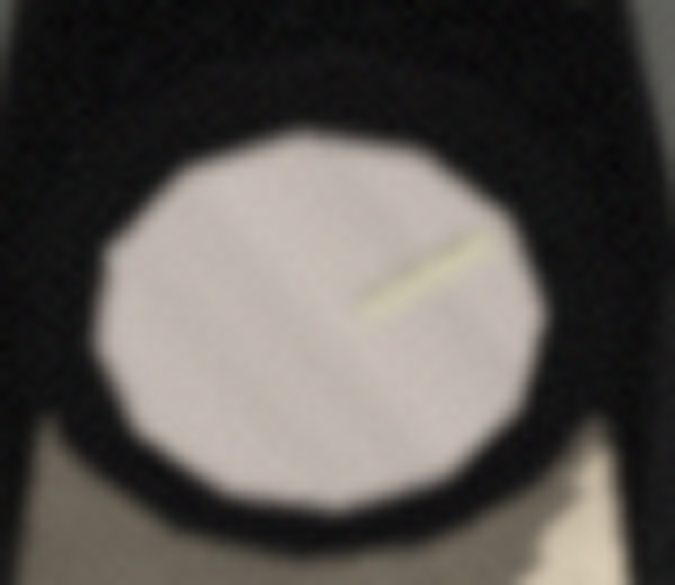

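```bash
python3 -c "
from h import *
def a(n,uv,x0,y0):
  P=wplane(load(n),(np.array(uv,float)+.5)/9-.5+[x0,y0],.074); v=P[1]-P[0]; print(n,P.round(4).tolist(),np.degrees(np.arctan2(v[1],v[0])))
a('w15',[[362,313],[490,240]],215,240)
a('w20',[[362,318],[498,240]],215,240)
a('w21',[[280,241],[355,238]],230,5); a('w21',[[247,231],[355,238]],230,5)
d=shot('top','t2')
crop(d,130,180,220,235,8,'pics/t2c.png')
# relay pose check
d=load('w21'); f=lambda uv:(np.array(uv,float)+.5)/3.8-.5+[195,10]
M=wplane(d,f([[96,360],[372,358]]),.012);th=np.arctan2(*((M[1]-M[0])[[1,0]]));R=np.array([[np.cos(th),-np.sin(th)],[np.sin(th),np.cos(th)]]);L=lambda uv,z:((wplane(d,f(uv),z)[:,:2]-M.mean(0)[:2])@R).round(4).tolist()
print('movjaw edge',L([[176,462],[300,462]],.032),'relay sides',L([[184,470],[292,470],[184,590],[294,590]],.034),'fixed top edge',L([[180,600],[298,600]],.032))
"
```

```text
w15 [[0.4588, 0.1762, 0.074], [0.4514, 0.1787, 0.074]] 160.96562717776447
w20 [[0.4628, 0.1744, 0.074], [0.4711, 0.1747, 0.074]] 2.0301473482140997
w21 [[0.4637, 0.1742, 0.074], [0.4701, 0.1752, 0.074]] 9.509431510665674
w21 [[0.4608, 0.1748, 0.074], [0.4701, 0.1752, 0.074]] 2.8886884915110533
movjaw edge [[-0.0149, -0.0256], [0.0155, -0.0258]] relay sides [[-0.0129, -0.0274], [0.0134, -0.0276], [-0.0134, -0.0574], [0.014, -0.0577]] fixed top edge [[-0.0145, -0.0604], [0.0152, -0.0607]]
```

View pics/t2c.png

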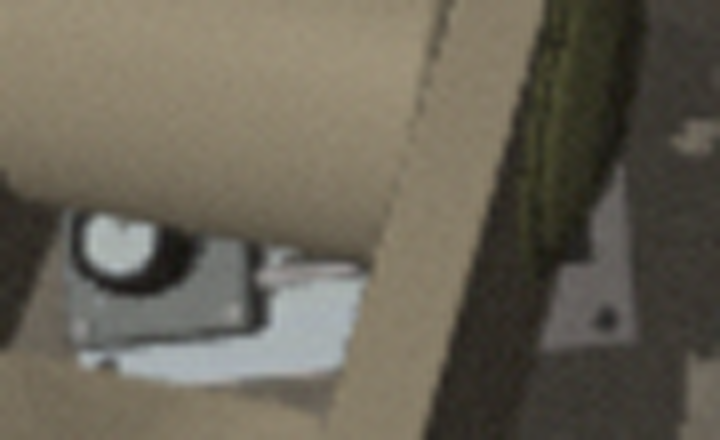

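```bash
python3 -c "
from workcell import ctrl
print(ctrl.sign_off()); s=ctrl.get_state(); print(s['time'],s['contact_force'])"
```

```text
the job is handed in; nothing more can be done
None
the job is handed in; nothing more can be done
```

The relay is clamped in the fixture between both jaws and the job is handed in, at about 21 s on the robot's clock. No verdict is reported.

**What I did:**
- I gripped the relay across its 28 mm width at 25 N and carried it at height round the front of the bench supply. I set it down about 5 mm to the fixture's +y of the nest mark, touching down at about 8 N, and let go.
- I then turned the knob clockwise 159° (2.78 rad) in one grip and backed off well clear.

**Clutch:**
- The torque rose at about 1.95 rad of turn and peaked twice, near 2.07 and 2.54 rad. That spacing matches the 0.45 rad between clicks, so I take it as two clicks.
- My slip estimate is about 0.8 to 0.9 rad from the torque peaks and from the jaw travel of about 15.7 mm. The knob did not slip in the fingers.
- The knob pointer was faint in the last picture and read anywhere from 1° to 7° of spring-back. The worst case is about 0.67 rad, still within 0.55 to 1.85.

**Last pictures:**
- The relay looks square and flat, about 0.5 mm off centre across the jaws. The jaw faces are about 35 mm apart, which is the relay's length.
- I could not measure the clamping force directly.
- The final top view was blocked by the arm. I did not picture the loupe or jar after lifting the relay, but nothing suggested a touch.

**Disagreements:**
- The side camera placed things up to about 6 mm away from the wrist and top cameras, so I used the wrist camera.
- A steady sideways force of 3 to 5 N (9.5 N once) on the knob grip suggests its true centre was about 1 mm from my measurement.

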